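# Load a sample pot onto the bench pot roller

## Task

Load the black sample pot from the sloping blue rack into the empty right-hand lane of the pot roller: stand it on its base on the loading sill, squarely against the low end stop, and let go. Then, without lifting it again, push it over near its top so that it tips across the stop onto the rollers, push it on until its base drops behind the end stop, and only then throw the red toggle right over, away from you, to start the roller. Leave the amber bottle, the pot in the other lane and the petri dishes as they are.

Things in the scene. Friction and masses are not known exactly. Their poses are not given: they have to be found in the camera images.
- sample_pot: the black film-type sample pot with a black push-on lid, 52 mm high, body 31.6 mm in diameter, lid 34.4 mm in diameter over the top 9 mm, about 90 g. It starts in one of the two outer wells of the rack, leaning with it. Origin: centre of its underside; its z axis runs up through the lid.
- pot_rack: blue fixed rack, 156 mm wide, three square wells 34 mm wide, 20 mm deep, 50 mm apart along its y, in a sloping face: what stands in it leans 30 degrees to the rack's -x (about towards the robot), axis (-0.5, 0, 0.866) in the rack's frame; draw the pot out along it. Pot in one outer well, amber bottle in the other. Origin: on the bench under the middle of the face (face 38 mm up there); z up.
- dropper_bottle: amber dropper bottle, 30 mm in diameter, 70 mm high, in the other outer well of the rack, to be left alone. Origin: centre of its underside, z through its cap.
- roller_mill: white fixed pot roller, 178 mm deep (x) by 132 mm wide (y). Origin on the bench under it; x from the loading side (facing the robot) to the motor housing, z up. Loading sill: top z = 42 mm, x -85 to -30 mm. Lanes at y = -34 mm (right, empty) and +34 mm (taken), each two free rubber rollers along x, 18 mm thick, tops z = 49 mm, ending at the motor housing (x = 32 mm, top z = 72 mm).
- end_stop (a point): middle of the top edge of the low aluminium end stop at the empty lane, x = -28 mm, z = 48 mm in the roller's frame. The stop runs across between sill and rollers, x -30 to -26 mm, 6 mm higher than the sill. A pot lying on the rollers has its lowest line 4 mm below this edge, so the stop keeps it in; from stop to motor housing there are 58 mm.
- sill_place (a point): point on the sill of the empty lane where the centre of the pot's underside belongs when it stands with its foot against the end stop (16 mm in front of the stop). Axes as the roller's. Guide ribs 37 mm apart and 5 mm high run along x on either side.
- lane_foot (a point): point on the rollers' side of the end stop in the empty lane, at the stop's inner face, 17.8 mm above the sill, where the centre of the underside of a pot that lies home is found (or up to 6 mm further in along x). Axes as the roller's.
- running_pot: a like black pot that already lies in the left lane, to be left alone. Origin: centre of its underside, z through its lid.
- mill_switch (a joint): red bat-handle toggle on top of the motor housing: 0 = off, leaning towards the robot by 26 degrees from vertical; 0.9 rad = on, leaning away by as much. It starts off, within 0.1 rad of 0, stays where it is left and takes about 1 N at the tip.
- switch_tip (a point): near the end of the toggle, 35 mm from its pivot; the bat's end is 11 mm in diameter. The pivot stands at x = 70, y = -12, z = 74.5 mm in the roller's frame; the hinge runs along the roller's y.
- petri_0: petri dish, 88 mm in diameter, 16 mm high, on the bench, to be left alone.
- petri_1: petri dish, 88 mm in diameter, 16 mm high, on the bench, to be left alone.
Not all that is in view belongs to the job. What is shaped like the sample_pot but yellow is not meant.

How it is judged (in metres and radians):
On the way, in this order (a step that is already met when the one before it is completed fails the run):
1. the pot stands on its base on the sill of the empty lane, against the end stop, let go (angle between sample_pot's own z axis and vertical below 0.12 rad and x of sample_pot in the frame of sill_place between -0.01 and 0.003 m and y of sample_pot in the frame of sill_place between -0.006 and 0.006 m and z of sample_pot in the frame of sill_place below 0.003 m and contact force between the fingers and sample_pot below 0.2 N), for 0.2 s.
2. the pot lies on the rollers of that lane with its base dropped behind the end stop, the switch still off (angle between sample_pot's own z axis and vertical above 1.4 rad and angle between the z axis of sample_pot and the x axis of roller_mill, either way round below 0.175 rad and x of sample_pot in the frame of lane_foot between -0.001 and 0.009 m and y of sample_pot in the frame of lane_foot between -0.005 and 0.005 m and z of sample_pot in the frame of lane_foot between -0.003 and 0.003 m and value of joint mill_switch below 0.2 rad), for 0.2 s.
At the end, for the whole second after the job is handed in: The pot lies still on the right-hand lane's rollers, lid to the motor housing, within 10 degrees of level and of the lane, its base behind the end stop (underside centre within 3 mm of lane_foot in height, 5 mm sideways, -1 to +9 mm along the lane); the red toggle is beyond 0.75 rad (angle between sample_pot's own z axis and vertical above 1.4 rad and angle between the z axis of sample_pot and the x axis of roller_mill, either way round below 0.175 rad and x of sample_pot in the frame of lane_foot between -0.001 and 0.009 m and y of sample_pot in the frame of lane_foot between -0.005 and 0.005 m and z of sample_pot in the frame of lane_foot between -0.003 and 0.003 m and value of joint mill_switch above 0.75 rad and linear speed of sample_pot below 0.02 m/s); the robot touches nothing.
It fails at once if the roller was switched on while the pot was not lying home in its lane (value of joint mill_switch above 0.4 rad and not (angle between sample_pot's own z axis and vertical above 1.4 rad and angle between the z axis of sample_pot and the x axis of roller_mill, either way round below 0.175 rad and x of sample_pot in the frame of lane_foot between -0.001 and 0.009 m and y of sample_pot in the frame of lane_foot between -0.005 and 0.005 m and z of sample_pot in the frame of lane_foot between -0.003 and 0.003 m)).
It fails at once if the pot was lifted on its way over the stop instead of being pushed over (horizontal distance between sample_pot and end_stop below 0.06 m and angle between sample_pot's own z axis and vertical above 0.7 rad and z of sample_pot in the frame of sill_place above 0.04 m).
It fails at once if the pot in the other lane was shifted by more than 15 mm (distance of running_pot from where it was at the start of the episode above 0.015 m).
It fails at once if the amber bottle was shifted by more than 15 mm (distance of dropper_bottle from where it was at the start of the episode above 0.015 m).
It fails at once if a petri dish was shifted by more than 20 mm (distance of any of petri_0, petri_1 from where it was at the start of the episode above 0.02 m).
It also fails if it takes over 54 s, if anything falls off the work surface, if the arm or the gripper's body presses on something with over 40 N, if the wrist force passes 120 N, or if a joint passes its speed limit or range.

## Robot

A 6-joint arm with a two-finger parallel gripper is mounted at the origin on a cart in front of the work surface, level with it; the furniture and walls round the work are solid. World frame = base frame: x ahead of the robot, y to its left, z up, the work surface at z = 0. Lengths are in mm, angles in rad, forces in N, time in s.
With the tool pointing down it reaches from about 300 to 1000 mm from the base axis. Payload 5.1 kg.
Tool frame: the origin (TCP) lies between the finger pads; the fingertips stand 19 mm ahead of it and the grasp point (between the pads) is the TCP (arm.nose_length is the distance from the TCP to the fingertips, in mm); z points along the fingers, y is the line along which they close (so a half turn about z gives the same grasp; the last joint's range is limited). The gripper opens to 95 mm and grips with 3 to 60 N. Pads are 20 mm wide; open, the fingers measure 119 mm over their backs; the gripper's body (75 mm by 180 mm) begins 59 mm behind the grasp point.
Start: joints at [-1.292, 0.124, 1.65, -0, 1.367, -0.083], TCP at [230.04, -607.92, 233.656] pointing down, gripper open.
Joint ranges: [-2.61, 2.61], [-1.02, 2.33], [0.03, 2.71], [-1.35, 4.49], [0.32, 2.68], [-2.91, 2.91]. Speed limits (rad/s): [2.57, 2.57, 3.14, 3.14, 3.14, 3.14].

## Interface

Orientations are given as a rotation vector (axis times angle).
In Python, from station import arm, vision, job_done gives the robot as it stands.
- The arm moves only by the tool servo_tool, never from a script. Its arguments are lists of equal length, an entry for each row: "gripper": the closure, from 0 (fully open) to 1 (shut); "linear": the shift along the tool's x, y, z normalised to -1 to 1, where 1 is 20 mm, a list of three; "rot": the turn, a rotation vector about the tool's x, y, z normalised to -1 to 1, where 1 is 0.08 rad, a list of three. In form: {"gripper": [gripper, ...], "linear": [[tx, ty, tz], ...], "rot": [[rx, ry, rz], ...]}. A call has exactly 5 rows; each row shifts and turns the commanded pose from where the row before left it, along the tool's axes as they then stand; what a row does not reach is not made up. A row lasts 1/10 s, in which the tool goes at most 50 mm and 8.59 degrees, less where a joint would pass 70% of its speed; a pose out of reach is approached as far as the arm can. A call with a number of a shift or a turn outside -1 to 1 is refused whole. A call with a gripper value outside its range is refused whole. The fingers move at their own pace and stop on an object; "force" is the grip in N (left out, the last holds). Time passes only in rows, so rows that do not move let the fingers close, or fill a call up. It gives the time, the measured TCP pose, the force, the opening and the grip force at its end, in the units of the state.
- arm.read_state(): the state, without advancing time (a new reading comes with each control period).
- vision.grab_frame(name): name is "scene" or "top"; returns a dict with "pixels" (400x640x3 uint8, red, green, blue), "fov_y" (degrees; the focal length in pixels is half the picture's height over the tangent of half this angle, whatever the lens; pixels are square), "cx", "cy" (the principal point, pixels), "rvec" (rotation vector, rad) and "tvec" (3), from world to camera coordinates, as OpenCV has them. Camera axes: x right, y down, z forward; pixel columns grow to the right and rows downward; lengths in mm; the calibration is good to about 2 mm. A picture is of the moment at which its call begins. There is no depth.
- job_done(): hands the job in; it is judged then, once.
The state is a dict: "clock": time; "qpos": joint angles; "qvel": joint speeds; "tau": joint torques, N m; "tcp_pos": TCP position; "tcp_rot": TCP orientation; "contact_force": force on the tool from outside, world axes, zero at the start; "moment": the same for the moment, N m; "grip_width": finger opening in mm; "finger_force": force on a finger pad.
Only numpy, scipy, OpenCV 4.12 (cv2) and the standard library are available. Lean on these libraries where they do the work, as an engineer would, in place of code of your own. Each camera call takes 0.05 s, during which the arm holds its last target. There are 200 camera calls.

## Working session

There is one attempt and no reset: what is moved stays moved. The work goes in short steps, Python scripts to look and compute and a tool call to move; the robot and the scene stay as the last step left them, time stands still between calls to the robot, and variables do not carry over. Pictures are saved under pics/ and viewed, at most 10 in all, crops included, and the job is handed in when it is done.

Besides the shell and the picture viewer there is one more tool, called after ">>>" by a JSON object that holds its "op" and its "data", one argument or row to a line. servo_tool: Moves the arm, as the interface text tells. Scaled input: -1 to 1 covers 20 mm each way for a shift and 0.08 rad each way for a turn. Its arguments: {"type":"object","properties":{"gripper":{"type":"array"},"linear":{"type":"array"},"rot":{"type":"array"},"force":{"type":"number"}},"required":["gripper","linear","rot"]}

```bash
ls; mkdir -p pics; python3 - <<'E'
from station import arm,vision
import cv2,json
print(arm.read_state())
for n in("scene","top"):
    f=vision.grab_frame(n); cv2.imwrite(f"pics/{n}0.png",f["pixels"][:,:,::-1])
    print(n,f["fov_y"],f["cx"],f["cy"],f["rvec"],f["tvec"])
E
```

```text
pics
{'clock': 0.0, 'qpos': array([-1.29159620e+00,  1.24477949e-01,  1.65167860e+00, -1.64166397e-05,
        1.36746387e+00, -8.26110604e-02]), 'qvel': array([-0.00022365, -0.0006468 , -0.00026019,  0.00029101, -0.00023293,
       -0.0017089 ]), 'tau': array([-5.27084637e-05, -4.17608070e+01, -3.59930956e+01,  7.74588226e-02,
        4.92606370e-02, -1.35390983e-04]), 'tcp_pos': array([ 229.8760367 , -607.35393844,  232.40185046]), 'tcp_rot': array([-3.08834106e+00, -5.64879151e-01,  3.37496496e-04]), 'contact_force': array([0.45834408, 0.52743941, 0.3291373 ]), 'moment': array([ 0.00906293, -0.07693824, -0.02070776]), 'finger_force': 0.0, 'grip_width': 95.11945580184295}
scene 42.39626188668393 310.6357298629028 205.40500778265448 [ 0.61274027 -2.39358557  1.49121161] [ 618.31535296  195.50706028 1070.57993336]
top 56.62251732560055 319.477873349364 200.53034306339353 [ 2.1391832  -2.2016007   0.12663864] [100.26389185 654.03726079 888.00699289]
```

View pics/scene0.png

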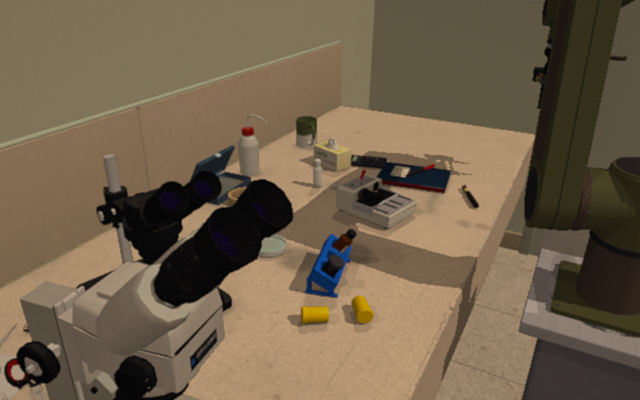

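View pics/top0.png

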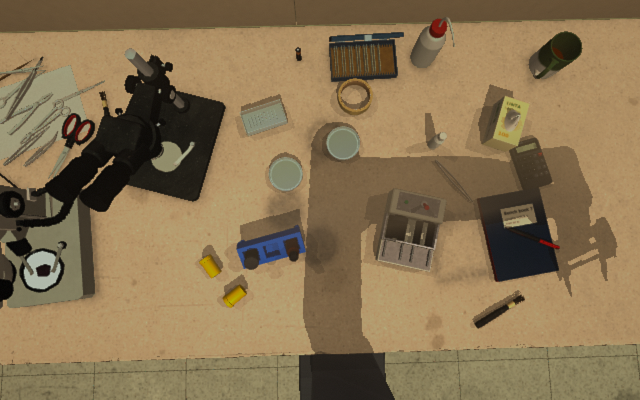

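Scene: blue rack near (330,263), roller near (375,200), two yellow pots at (315,315) and (362,309). Top: rack (270,248), roller (412,230), dishes (285,174) and (342,142), yellow pots (209,266) and (235,296). I'll enlarge crops of both.

```bash
python3 - <<'E'
import cv2,numpy as np
t=cv2.imread("pics/top0.png");s=cv2.imread("pics/scene0.png")
g=lambda i:np.clip(255*(i/255.)**.55,0,255).astype('uint8')
a=g(cv2.resize(t[180:280,230:330],None,fx=4,fy=4,interpolation=cv2.INTER_CUBIC))
b=g(cv2.resize(t[180:280,365:465],None,fx=4,fy=4,interpolation=cv2.INTER_CUBIC))
cv2.imwrite("pics/ct.png",np.hstack([a,b]))
cv2.imwrite("pics/cs.png",g(cv2.resize(s[155:305,295:425],None,fx=4,fy=4,interpolation=cv2.INTER_CUBIC)))
E
```

```text
(no output)
```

View pics/ct.png

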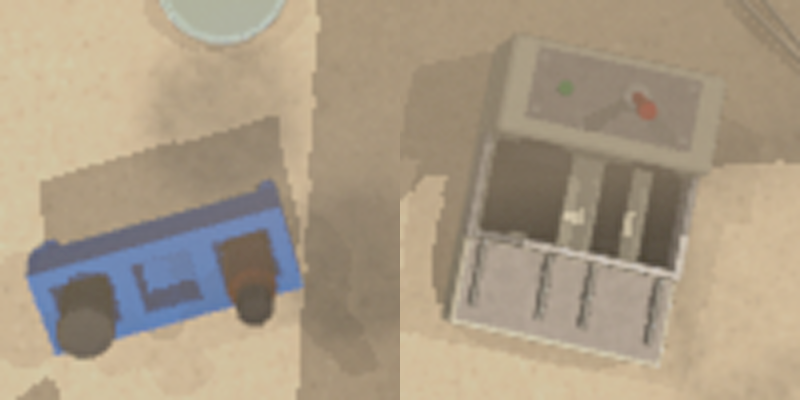

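View pics/cs.png

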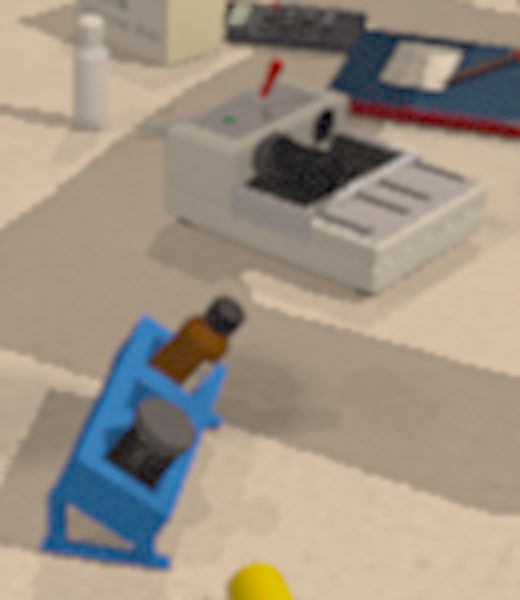

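Candidates for "black pot": lid in the rack's left well at top (251,262); amber bottle's cap at (294,255) no; running pot in the left lane at about (398,226) no; the yellow pots (209,266) and (235,296) no. The crops confirm it: black lidded pot in the left well, bottle (amber) in the right well. Now I'll fit the poses.

```bash
cat > h.py <<'E'
import numpy as np,cv2
from scipy.optimize import least_squares
from scipy.spatial.transform import Rotation as R
cal={"scene":(42.39626188668393,310.6357298629028,205.40500778265448,[0.61274027,-2.39358557,1.49121161],[618.31535296,195.50706028,1070.57993336]),
"top":(56.62251732560055,319.477873349364,200.53034306339353,[2.1391832,-2.2016007,0.12663864],[100.26389185,654.03726079,888.00699289])}
def proj(n,P):
    f,cx,cy,r,t=cal[n];f=200/np.tan(np.radians(f/2))
    return cv2.projectPoints(np.array(P,float).reshape(-1,3),np.array(r),np.array(t),np.array([[f,0,cx],[0,f,cy],[0,0,1]]),None)[0][:,0]
def W(p,P):
    c,s=np.cos(p[2]),np.sin(p[2]);P=np.array(P,float)
    return P@np.array([[c,s,0],[-s,c,0],[0,0,1]])+[p[0],p[1],0]
def fit(obs,p0):
    def r(p): return np.concatenate([proj(n,W(p,P))[0]-u for n,P,u in obs])
    s=least_squares(r,p0,loss='soft_l1');return s.x,r(s.x).reshape(-1,2)
TL=lambda x,y:np.array([230+x/4,180+y/4]);TR=lambda x,y:np.array([365+(x-400)/4,180+y/4]);S=lambda x,y:np.array([295+x/4,155+y/4])
E
python3 - <<'E'
from h import *
mill=[("top",(-87,66,42),TR(452,320)),("top",(-87,-66,42),TR(660,362)),("top",(89,66,72),TR(515,35)),("top",(89,-66,72),TR(722,78)),
("top",(32,66,72),TR(500,132)),("top",(32,-66,72),TR(710,170)),("top",(54.7,-12,106),TR(650,107)),
("scene",(54.7,-12,106),S(278,65)),("scene",(-89,66,42),S(378,248)),("scene",(-89,-66,42),S(485,185)),("scene",(89,66,72),S(167,128)),("scene",(-89,66,0),S(372,292))]
p,r=fit(mill,[500,-150,0]);print("mill",p.round(3));print(r.round(1))
rack=[("top",(-16,50,65.7),TL(85,332)),("top",(-25,-50,81.3),TL(255,305)),("scene",(-16,50,65.7),S(167,420)),("scene",(-25,-50,81.3),S(227,312))]
q,r=fit(rack,[500,150,0]);print("rack",q.round(3));print(r.round(1))
c,s=np.cos(q[2]),np.sin(q[2])
print("lid top",W(q,(-16,50,65.7)),"axis",W([0,0,q[2]],(-.5,0,.866)))
for k,v in dict(sill=(-46,-34,42),stop=(-28,-34,48),foot=(-26,-34,59.8),tip=(54.7,-12,106)).items(): print(k,W(p,v).round(1))
E
```

```text
mill [ 5.75728e+02 -1.38869e+02 -2.37000e-01]
[[-0.8  0.1]
 [ 0.7  0.9]
 [-0.6 -0.7]
 [ 1.8 -0.1]
 [-1.3 -1.7]
 [ 0.7  0.2]
 [-0.7  0.7]
 [-0.6 -1.4]
 [ 0.2 -0.5]
 [ 1.1 -1.3]
 [-0.8 -0.8]
 [ 0.5  3. ]]
rack [5.36700e+02 1.98639e+02 2.16000e-01]
[[ 1.1 -0.2]
 [ 0.4  0.1]
 [-0.1  3.8]
 [-0.4  1.9]]
lid top [510.35612775 244.04889917  65.7       ] axis [-0.48838342 -0.10715239  0.866     ]
sill [ 523.  -161.1   42. ]
stop [ 540.5 -165.4   48. ]
foot [ 542.5 -165.8   59.8]
tip [ 626.1 -163.4  106. ]
```

```bash
python3 - <<'E'
from h import *
from h import *
for nm,a,b in (("lid",TL(85,332),S(167,420)),("cap",TL(255,305),S(227,312)),("toggle",TR(650,107),S(278,65))):
    s=least_squares(lambda P:np.r_[proj("top",P)[0]-a,proj("scene",P)[0]-b],[520,0,70]);print(nm,s.x.round(1),s.fun.round(1))
t=cv2.imread("pics/top0.png");s=cv2.imread("pics/scene0.png")
g=lambda i:np.clip(255*(i/255.)**.5,0,255).astype('uint8')
q=[536.7,198.64,.216];ax=np.array([-.5,0,.866])
def ring(n,c,r):
    th=np.linspace(0,2*np.pi,24);u=np.array([.866,0,.5]);v=np.array([0,1,0])
    return proj(n,W(q,c+r*(np.cos(th)[:,None]*u+np.sin(th)[:,None]*v)))
ims=[]
for n,im,x0,y0 in(("top",t,235,225),("scene",s,305,225)):
    k=8;c=g(cv2.resize(im[y0:y0+70,x0:x0+50],None,fx=k,fy=k,interpolation=cv2.INTER_CUBIC))
    for b,h,r in(((10,50,20.7),52,17.2),((10,50,20.7),43,17.2),((10,-50,20.7),70,8)):
        for p in ring(n,np.array(b)+h*ax,r): cv2.circle(c,tuple(int(z) for z in ((p-[x0,y0]+.5)*k)),1,(0,255,0),-1)
    for y in (-78,78):
        pass
    ims.append(c)
cv2.imwrite("pics/ov.png",np.hstack(ims))
E
```

```text
lid [510.2 244.9  75.4] [ 0.   0.1 -0.1 -0. ]
cap [522.9 144.8  86.5] [ 0.1  0.3 -0.3 -0. ]
toggle [ 627.2 -167.1  100.4] [ 0.2  0.4 -0.5 -0. ]
```

View pics/ov.png

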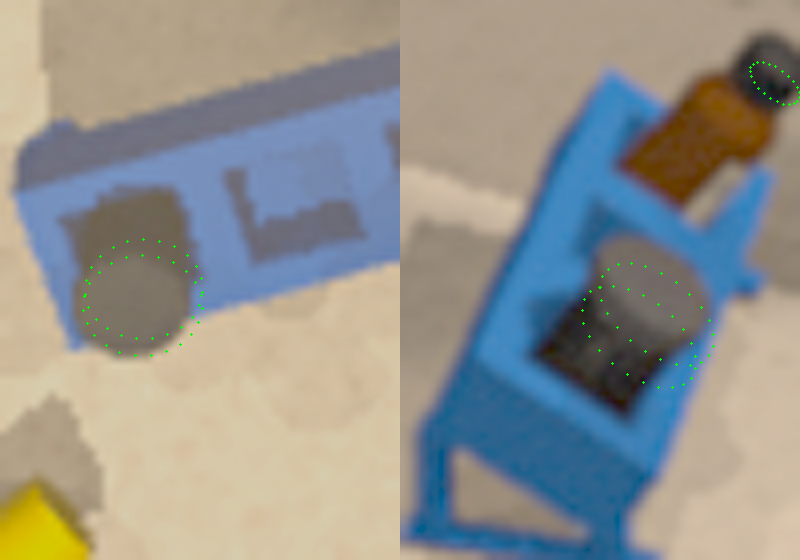

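Overlay: the lid's true centre is at about (251.3,262.5) in top, where the model ring agrees within 1 px, and scene puts it slightly higher. Good enough to set out. Next I'll write the move helper.

```bash
cat >> h.py <<'E'
def unproj(n,uv,z):
    return least_squares(lambda p:proj(n,[p[0],p[1],z])[0]-uv,[520,0]).x
def frame(z,y):
    z=np.array(z)/np.linalg.norm(z);y=np.array(y,float);y-=z*(y@z);y/=np.linalg.norm(y)
    return np.c_[np.cross(y,z),y,z]
def plan(st,pos,Rt):
    """rotation first (tool axes), then pure shift in the new axes; totals in move units"""
    R0=R.from_rotvec(st["tcp_rot"]).as_matrix();d=np.array(pos)-st["tcp_pos"]
    rv=R.from_matrix(R0.T@Rt).as_rotvec()/.08
    print("rot",rv.round(2),"shift before rot",(R0.T@d/20).round(2),"shift after rot",(Rt.T@d/20).round(2))
E
python3 - <<'E'
from h import *
from station import arm
for z in(30,50):
  for a,b in((TL(55,355),TL(300,290)),(TL(30,275),TL(275,210))):
    d=unproj("top",b,z)-unproj("top",a,z);print("rack edge yaw",np.arctan2(d[0],-d[1]),np.hypot(*d))
for a in(66,70): print(unproj("top",np.array([251.3,262.5]),a))
ax=W([0,0,.216],(-.5,0,.866));yt=W([0,0,.216],(0,-1,0));Rt=frame(-ax,yt)
lid=np.array([510.3,244.5,68]);st=arm.read_state()
plan(st,lid+72*ax,Rt)
E
```

```text
rack edge yaw 0.22799539023617438 154.70367404448376
rack edge yaw 0.2299485157083295 155.5528307788109
rack edge yaw 0.22799539022501475 151.34856232667366
rack edge yaw 0.22994851570833028 152.17930310634677
[511.11104101 246.54592635]
[511.32259321 245.84562951]
rot [-0.5   6.53  1.77] shift before rot [ 26.41 -35.13   5.18] shift after rot [ 15.65 -38.6   14.94]
```

>>> {"op": "servo_tool", "data": {
  "gripper": [0, 0, 0, 0, 0],
  "linear": [
    [0.66, -0.88, 0],
    [0.66, -0.88, 0],
    [0.66, -0.88, 0],
    [0.66, -0.88, 0],
    [0.66, -0.88, 0]
  ],
  "rot": [
    [0, 0, 0],
    [0, 0, 0],
    [0, 0, 0],
    [0, 0, 0],
    [0, 0, 0]
  ],
  "force": 20
}}

```text
clock: 0.6
tcp_pos: [260.6, -501.1, 233.0]
tcp_rot: [-3.089, -0.565, 0.0]
contact_force: [0.7, -0.0, 0.2]
grip_width: 95.5
finger_force: 0.0
```

>>> {"op": "servo_tool", "data": {
  "gripper": [0, 0, 0, 0, 0],
  "linear": [
    [0.66, -0.88, 0],
    [0.66, -0.88, 0],
    [0.66, -0.88, 0],
    [0.66, -0.88, 0],
    [0.66, -0.88, 0]
  ],
  "rot": [
    [0, 0, 0],
    [0, 0, 0],
    [0, 0, 0],
    [0, 0, 0],
    [0, 0, 0]
  ]
}}

```text
clock: 1.1
tcp_pos: [291.2, -395.4, 233.1]
tcp_rot: [-3.09, -0.565, 0.0]
contact_force: [-0.7, 0.8, 1.1]
grip_width: 94.7
finger_force: 0.0
```

>>> {"op": "servo_tool", "data": {
  "gripper": [0, 0, 0, 0, 0],
  "linear": [
    [0.66, -0.88, 0],
    [0.66, -0.88, 0],
    [0.66, -0.88, 0],
    [0.66, -0.88, 0],
    [0.66, -0.88, 0]
  ],
  "rot": [
    [0, 0, 0],
    [0, 0, 0],
    [0, 0, 0],
    [0, 0, 0],
    [0, 0, 0]
  ]
}}

```text
clock: 1.6
tcp_pos: [321.7, -289.8, 233.2]
tcp_rot: [-3.09, -0.565, 0.001]
contact_force: [-0.2, 0.1, 1.1]
grip_width: 95.2
finger_force: 0.0
```

>>> {"op": "servo_tool", "data": {
  "gripper": [0, 0, 0, 0, 0],
  "linear": [
    [0.66, -0.88, 0],
    [0.66, -0.88, 0],
    [0.66, -0.88, 0],
    [0.66, -0.88, 0],
    [0.66, -0.88, 0]
  ],
  "rot": [
    [0, 0, 0],
    [0, 0, 0],
    [0, 0, 0],
    [0, 0, 0],
    [0, 0, 0]
  ]
}}

```text
clock: 2.1
tcp_pos: [352.2, -184.2, 233.2]
tcp_rot: [-3.09, -0.565, 0.001]
contact_force: [-0.4, -0.4, -0.6]
grip_width: 95.5
finger_force: 0.0
```

>>> {"op": "servo_tool", "data": {
  "gripper": [0, 0, 0, 0, 0],
  "linear": [
    [0.66, -0.88, 0],
    [0.66, -0.88, 0],
    [0.66, -0.88, 0],
    [0.66, -0.88, 0],
    [0.66, -0.88, 0]
  ],
  "rot": [
    [0, 0, 0],
    [0, 0, 0],
    [0, 0, 0],
    [0, 0, 0],
    [0, 0, 0]
  ]
}}

```text
clock: 2.6
tcp_pos: [382.8, -78.6, 233.2]
tcp_rot: [-3.09, -0.565, 0.001]
contact_force: [-0.4, 0.5, 0.2]
grip_width: 95.0
finger_force: 0.0
```

>>> {"op": "servo_tool", "data": {
  "gripper": [0, 0, 0, 0, 0],
  "linear": [
    [0.66, -0.88, 0],
    [0.66, -0.88, 0],
    [0.66, -0.88, 0],
    [0.66, -0.88, 0],
    [0.66, -0.88, 0]
  ],
  "rot": [
    [0, 0, 0],
    [0, 0, 0],
    [0, 0, 0],
    [0, 0, 0],
    [0, 0, 0]
  ]
}}

```text
clock: 3.1
tcp_pos: [413.3, 27.0, 233.2]
tcp_rot: [-3.09, -0.565, 0.001]
contact_force: [0.7, -1.0, 1.1]
grip_width: 95.0
finger_force: 0.0
```

>>> {"op": "servo_tool", "data": {
  "gripper": [0, 0, 0, 0, 0],
  "linear": [
    [0.66, -0.88, 0.3],
    [0.66, -0.88, 0.3],
    [0.66, -0.88, 0.3],
    [0.66, -0.88, 0.3],
    [0.66, -0.88, 0.3]
  ],
  "rot": [
    [-0.05, 0.65, 0.18],
    [-0.05, 0.65, 0.18],
    [-0.05, 0.65, 0.18],
    [-0.05, 0.65, 0.18],
    [-0.05, 0.65, 0.18]
  ]
}}

```text
clock: 3.6
tcp_pos: [449.5, 132.3, 209.6]
tcp_rot: [-3.056, -0.444, -0.405]
contact_force: [-0.1, -0.0, -0.5]
grip_width: 95.0
finger_force: 0.0
```

>>> {"op": "servo_tool", "data": {
  "gripper": [0, 0, 0, 0, 0],
  "linear": [
    [0.4, -0.88, 0.4],
    [0.4, -0.88, 0.4],
    [0.4, -0.88, 0.4],
    [0.4, -0.88, 0.4],
    [0.4, -0.88, 0.4]
  ],
  "rot": [
    [-0.05, 0.65, 0.18],
    [-0.05, 0.65, 0.18],
    [-0.05, 0.65, 0.18],
    [-0.05, 0.65, 0.18],
    [-0.05, 0.65, 0.18]
  ]
}}

```text
clock: 4.1
tcp_pos: [476.7, 230.1, 185.8]
tcp_rot: [-2.967, -0.319, -0.793]
contact_force: [0.4, 0.8, 1.1]
grip_width: 94.8
finger_force: 0.0
```

```bash
python3 - <<'E'
from h import *
from station import arm
ax=W([0,0,.222],(-.5,0,.866));yt=W([0,0,.222],(0,-1,0));Rt=frame(-ax,yt)
lid=np.array([511.2,246,68]);st=arm.read_state();print(st["clock"],st["tcp_pos"],st["qpos"])
plan(st,lid+42*ax,Rt)
E
```

```text
4.1 [476.73640925 230.12597813 185.81992991] [ 0.39555475 -0.41175712  2.27133852 -0.1313699   0.77117835  1.82272682]
rot [ 0.07  0.01 -0.08] shift before rot [-1.34 -0.41  3.93] shift after rot [-1.34 -0.39  3.93]
```

>>> {"op": "servo_tool", "data": {
  "gripper": [0.3, 0.3, 0.3, 0.3, 0.3],
  "linear": [
    [-0.27, -0.08, 0.78],
    [-0.27, -0.08, 0.78],
    [-0.27, -0.08, 0.78],
    [-0.27, -0.08, 0.78],
    [-0.27, -0.08, 0.78]
  ],
  "rot": [
    [0, 0, 0],
    [0, 0, 0],
    [0, 0, 0],
    [0, 0, 0],
    [0, 0, 0]
  ]
}}

```text
clock: 4.6
tcp_pos: [490.0, 240.4, 104.2]
tcp_rot: [-2.968, -0.32, -0.79]
contact_force: [-0.3, 0.7, -0.0]
grip_width: 67.4
finger_force: 0.0
```

```bash
python3 - <<'E'
from h import *
from station import arm,vision
ax=W([0,0,.222],(-.5,0,.866));yt=W([0,0,.222],(0,-1,0));Rt=frame(-ax,yt)
lid=np.array([511.2,246,68])
g=lambda i:np.clip(255*(i/255.)**.5,0,255).astype('uint8')
ims=[]
for n,x0,y0 in(("top",215,215),("scene",290,195)):
    im=vision.grab_frame(n)["pixels"][:,:,::-1];k=5
    c=g(cv2.resize(im[y0:y0+80,x0:x0+80],None,fx=k,fy=k,interpolation=cv2.INTER_CUBIC))
    st=arm.read_state()
    for h in(-42,-19,0,19): 
        p=proj(n,st["tcp_pos"]+h*R.from_rotvec(st["tcp_rot"]).as_matrix()[:,2])[0]
        cv2.circle(c,tuple(int(z) for z in((p-[x0,y0]+.5)*k)),3,(0,255,0),-1)
    p=proj(n,lid)[0];cv2.circle(c,tuple(int(z) for z in((p-[x0,y0]+.5)*k)),3,(0,0,255),-1)
    ims.append(c)
cv2.imwrite("pics/hov.png",np.hstack(ims))
plan(st,lid-8*ax,Rt);print(st["tcp_pos"],st["grip_width"])
E
```

```text
rot [ 0.08  0.11 -0.07] shift before rot [ 0.2  -0.08  2.45] shift after rot [ 0.18 -0.06  2.45]
[488.39144755 239.59409511 101.75157941] 66.63234982894235
```

View pics/hov.png

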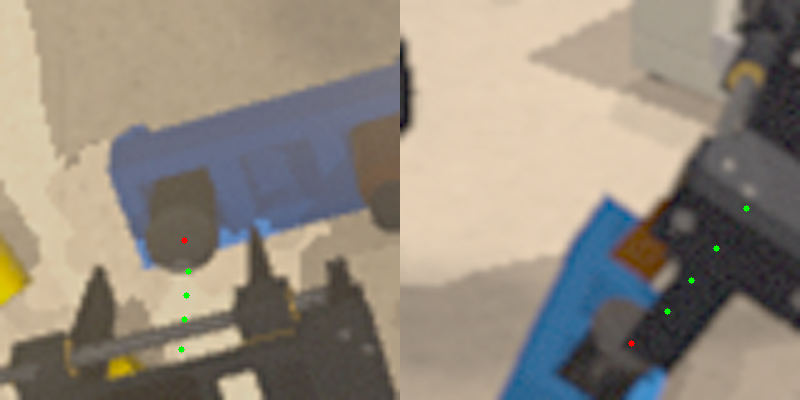

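Hover view: lid is at (183,237) in the top crop and the tips' midpoint at about (176,245), further forward than my predicted tip (188,271). I'll check nose_length and the frame keys before descending.

```bash
python3 - <<'E'
from h import *
from station import arm,vision
print(arm.nose_length,[a for a in dir(arm) if a[0]!='_'])
f=vision.grab_frame("top");print({k:v for k,v in f.items() if k!="pixels"})
st=arm.read_state();M=R.from_rotvec(st["tcp_rot"]).as_matrix();print(st["tcp_pos"],M.round(3).tolist())
for s in(-1,1):
  for h in(0,19,30): print(s,h,(proj("top",st["tcp_pos"]+M@[0,s*33,h])[0]-[215,215]+.5)*5,(proj("scene",st["tcp_pos"]+M@[0,s*33,h])[0]-[290,195]+.5)*5+[400,0])
E
```

```text
19.0 ['MotionError', 'nose_length', 'read_state']
{'fov_y': 56.62251732560055, 'cx': 319.477873349364, 'cy': 200.53034306339353, 'rvec': array([ 2.1391832 , -2.2016007 ,  0.12663864]), 'tvec': array([100.26389185, 654.03726079, 888.00699289])}
[489.25873069 239.95996286 103.50972298] [[0.849, 0.213, 0.484], [0.186, -0.977, 0.103], [0.495, 0.002, -0.869]]
-1 0 [112.82493831 311.62546552] [671.43710273 317.9995103 ]
-1 19 [116.10211496 287.89727781] [646.94814642 349.69135338]
-1 30 [117.93897496 274.59761065] [632.9803115  367.76751911]
1 0 [256.09433162 275.66061925] [707.02240255 236.55745048]
1 19 [256.44538704 252.72193675] [683.50187437 267.31226391]
1 30 [256.64216923 239.86378436] [670.07586483 284.86775481]
```

>>> {"op": "servo_tool", "data": {
  "gripper": [0.3, 0.3, 0.3, 0.3, 0.3],
  "linear": [
    [0.03, -0.01, 0.6],
    [0.03, -0.01, 0.6],
    [0.03, -0.01, 0.6],
    [0.03, -0.01, 0.4],
    [0, 0, 0.15]
  ],
  "rot": [
    [0, 0, 0],
    [0, 0, 0],
    [0, 0, 0],
    [0, 0, 0],
    [0, 0, 0]
  ]
}}

```text
clock: 5.25
tcp_pos: [515.5, 246.6, 65.9]
tcp_rot: [-2.968, -0.319, -0.792]
contact_force: [0.2, 0.1, 0.9]
grip_width: 66.8
finger_force: 0.0
```

```bash
python3 - <<'E'
from h import *
from station import arm,vision
ims=[]
g=lambda i:np.clip(255*(i/255.)**.5,0,255).astype('uint8')
for n,x0,y0 in(("top",215,215),("scene",290,195)):
    im=vision.grab_frame(n)["pixels"][:,:,::-1]
    ims.append(g(cv2.resize(im[y0:y0+80,x0:x0+80],None,fx=5,fy=5,interpolation=cv2.INTER_CUBIC)))
cv2.imwrite("pics/gr.png",np.hstack(ims))
st=arm.read_state();print(st["tcp_pos"],st["contact_force"],st["grip_width"])
E
```

```text
[515.25374934 246.52867526  65.94370866] [-0.41486339  0.13840942  0.6700008 ] 66.32304819855351
```

View pics/gr.png

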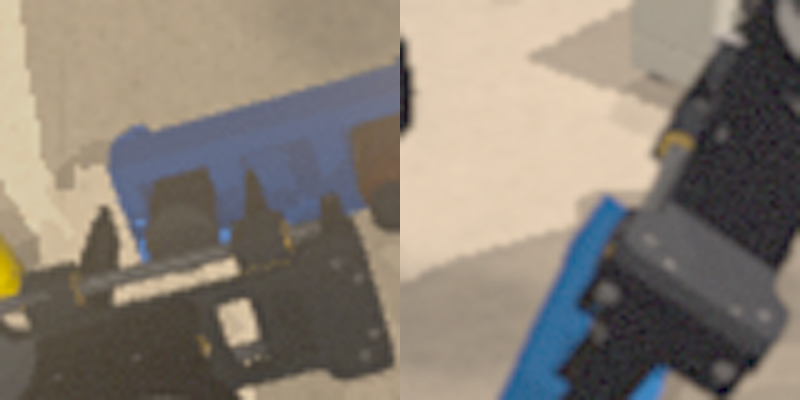

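View: pot between the fingers, lid (183,225), tips (103,208)/(250,170). It is about 1.5 mm off centre, so I'll nudge, go a little deeper and close.

>>> {"op": "servo_tool", "data": {
  "gripper": [0.3, 0.3, 0.7, 0.8, 0.9],
  "linear": [
    [0, 0.07, 0.15],
    [0, 0, 0.1],
    [0, 0, 0],
    [0, 0, 0],
    [0, 0, 0]
  ],
  "rot": [
    [0, 0, 0],
    [0, 0, 0],
    [0, 0, 0],
    [0, 0, 0],
    [0, 0, 0]
  ],
  "force": 15
}}

```text
clock: 5.85
tcp_pos: [518.1, 244.6, 61.4]
tcp_rot: [-2.97, -0.322, -0.792]
contact_force: [3.2, -5.7, -0.5]
grip_width: 61.1
finger_force: 15.0
```

>>> {"op": "servo_tool", "data": {
  "gripper": [0.9, 0.9, 0.9, 0.9, 0.9],
  "linear": [
    [0, 0, 0],
    [0, 0, 0],
    [0, 0, 0],
    [0, 0, 0],
    [0, 0, 0]
  ],
  "rot": [
    [0, 0, 0],
    [0, 0, 0],
    [0, 0, 0],
    [0, 0, 0],
    [0, 0, 0]
  ]
}}

```text
clock: 6.35
tcp_pos: [518.1, 244.6, 61.4]
tcp_rot: [-2.97, -0.322, -0.792]
contact_force: [3.0, -5.4, -1.1]
grip_width: 60.8
finger_force: 15.0
```

The right finger tip is caught in the middle well, so the face lies higher than the model (as triangulation hinted). I'll open, back off and close again.

>>> {"op": "servo_tool", "data": {
  "gripper": [0.3, 0.3, 0.3, 0.3, 0.3],
  "linear": [
    [0, 0, 0],
    [0, 0, 0],
    [0, 0, -0.2],
    [0, 0, -0.25],
    [0, 0, 0]
  ],
  "rot": [
    [0, 0, 0],
    [0, 0, 0],
    [0, 0, 0],
    [0, 0, 0],
    [0, 0, 0]
  ]
}}

```text
clock: 6.85
tcp_pos: [513.7, 245.1, 70.4]
tcp_rot: [-2.966, -0.32, -0.794]
contact_force: [0.2, -0.8, 0.1]
grip_width: 66.7
finger_force: 0.0
```

>>> {"op": "servo_tool", "data": {
  "gripper": [0.6, 0.65, 0.7, 0.8, 0.9],
  "linear": [
    [0, 0, 0],
    [0, 0, 0],
    [0, 0, 0],
    [0, 0, 0],
    [0, 0, 0]
  ],
  "rot": [
    [0, 0, 0],
    [0, 0, 0],
    [0, 0, 0],
    [0, 0, 0],
    [0, 0, 0]
  ]
}}

```text
clock: 7.35
tcp_pos: [513.4, 244.8, 69.1]
tcp_rot: [-2.968, -0.319, -0.791]
contact_force: [0.4, 0.2, -0.1]
grip_width: 33.8
finger_force: 15.0
```

>>> {"op": "servo_tool", "data": {
  "gripper": [0.9, 0.9, 0.9, 0.9, 0.9],
  "linear": [
    [0, 0, 0],
    [0, 0, 0],
    [0, 0, 0],
    [0, 0, 0],
    [0, 0, 0]
  ],
  "rot": [
    [0, 0, 0],
    [0, 0, 0],
    [0, 0, 0],
    [0, 0, 0],
    [0, 0, 0]
  ]
}}

```text
clock: 7.85
tcp_pos: [513.4, 244.7, 69.1]
tcp_rot: [-2.968, -0.32, -0.791]
contact_force: [-0.2, -0.3, -0.2]
grip_width: 33.7
finger_force: 15.0
```

>>> {"op": "servo_tool", "data": {
  "gripper": [0.9, 0.9, 0.9, 0.9, 0.9],
  "linear": [
    [0, 0, -0.3],
    [0, 0, -0.6],
    [0, 0, -0.9],
    [0, 0, -0.9],
    [0, 0, -0.9]
  ],
  "rot": [
    [0, 0, 0],
    [0, 0, 0],
    [0, 0, 0],
    [0, 0, 0],
    [0, 0, 0]
  ],
  "force": 20
}}

```text
clock: 8.35
tcp_pos: [477.6, 237.0, 132.2]
tcp_rot: [-2.968, -0.319, -0.79]
contact_force: [0.7, 1.1, -0.9]
grip_width: 33.7
finger_force: 20.0
```

```bash
python3 - <<'E'
from h import *
from station import arm
y=-.237;Rt=np.array([[np.cos(y),np.sin(y),0],[np.sin(y),-np.cos(y),0],[0,0,-1]])
st=arm.read_state();print(st["grip_width"],st["finger_force"],st["tcp_pos"])
plan(st,[521,-161,165],Rt)
E
```

```text
33.710734395602394 19.99998450279236 [477.63952017 236.97137564 132.15498999]
rot [-1.45 -6.4   5.51] shift before rot [-1.03 19.91 -2.44] shift after rot [ 6.78 18.83 -1.64]
```

>>> {"op": "servo_tool", "data": {
  "gripper": [0.9, 0.9, 0.9, 0.9, 0.9],
  "linear": [
    [0.15, 0, -0.3],
    [0.15, 0, -0.3],
    [0.1, 0, -0.3],
    [0.1, 0, -0.3],
    [0.1, 0, -0.3]
  ],
  "rot": [
    [-0.145, -0.64, 0.55],
    [-0.145, -0.64, 0.55],
    [-0.145, -0.64, 0.55],
    [-0.145, -0.64, 0.55],
    [-0.145, -0.64, 0.55]
  ]
}}

```text
clock: 8.85
tcp_pos: [476.8, 236.6, 164.6]
tcp_rot: [-3.088, 0.025, -0.402]
contact_force: [0.1, 0.3, -0.4]
grip_width: 33.8
finger_force: 20.0
```

>>> {"op": "servo_tool", "data": {
  "gripper": [0.9, 0.9, 0.9, 0.9, 0.9],
  "linear": [
    [0, 0.6, -0.2],
    [0, 0.8, -0.2],
    [0, 0.9, 0],
    [0, 0.9, 0],
    [0, 0.9, 0]
  ],
  "rot": [
    [-0.145, -0.64, 0.55],
    [-0.145, -0.64, 0.55],
    [-0.145, -0.64, 0.55],
    [-0.145, -0.64, 0.55],
    [-0.145, -0.64, 0.55]
  ]
}}

```text
clock: 9.35
tcp_pos: [466.2, 154.4, 170.5]
tcp_rot: [3.119, -0.372, -0.002]
contact_force: [1.1, -0.0, -1.5]
grip_width: 33.3
finger_force: 20.0
```

```bash
python3 - <<'E'
from h import *
from station import arm
y=-.237;Rt=np.array([[np.cos(y),np.sin(y),0],[np.sin(y),-np.cos(y),0],[0,0,-1]])
st=arm.read_state();print(st["grip_width"],st["finger_force"],st["tcp_pos"],st["qpos"])
plan(st,[518,-160,160],Rt)
E
```

```text
33.34149588568121 19.999735057353973 [466.16711219 154.43224745 170.48380493] [ 2.10432250e-01 -1.86291961e-01  2.06133673e+00  1.97030429e-04
  1.26766763e+00  2.01859657e+00]
rot [ 0.    0.01 -0.01] shift before rot [ 6.22 14.67  0.52] shift after rot [ 6.21 14.67  0.52]
```

>>> {"op": "servo_tool", "data": {
  "gripper": [0.9, 0.9, 0.9, 0.9, 0.9],
  "linear": [
    [0.41, 0.97, 0.03],
    [0.41, 0.97, 0.03],
    [0.41, 0.97, 0.03],
    [0.41, 0.97, 0.03],
    [0.41, 0.97, 0.03]
  ],
  "rot": [
    [0, 0, 0],
    [0, 0, 0],
    [0, 0, 0],
    [0, 0, 0],
    [0, 0, 0]
  ]
}}

```text
clock: 9.85
tcp_pos: [483.4, 50.3, 167.3]
tcp_rot: [3.12, -0.37, 0.001]
contact_force: [0.4, 0.5, -0.0]
grip_width: 33.5
finger_force: 20.0
```

>>> {"op": "servo_tool", "data": {
  "gripper": [0.9, 0.9, 0.9, 0.9, 0.9],
  "linear": [
    [0.41, 0.97, 0.03],
    [0.41, 0.97, 0.03],
    [0.41, 0.97, 0.03],
    [0.41, 0.97, 0.03],
    [0.41, 0.97, 0.03]
  ],
  "rot": [
    [0, 0, 0],
    [0, 0, 0],
    [0, 0, 0],
    [0, 0, 0],
    [0, 0, 0]
  ]
}}

```text
clock: 10.35
tcp_pos: [500.6, -53.5, 164.3]
tcp_rot: [3.12, -0.37, 0.001]
contact_force: [0.8, 0.6, -1.5]
grip_width: 33.6
finger_force: 20.0
```

>>> {"op": "servo_tool", "data": {
  "gripper": [0.9, 0.9, 0.9, 0.9, 0.9],
  "linear": [
    [0.41, 0.97, 0.03],
    [0.41, 0.97, 0.03],
    [0.41, 0.97, 0.03],
    [0.41, 0.97, 0.03],
    [0.41, 0.97, 0.03]
  ],
  "rot": [
    [0, 0, 0],
    [0, 0, 0],
    [0, 0, 0],
    [0, 0, 0],
    [0, 0, 0]
  ]
}}

```text
clock: 10.85
tcp_pos: [517.9, -157.4, 161.3]
tcp_rot: [3.12, -0.37, 0.001]
contact_force: [-0.3, 0.7, -0.7]
grip_width: 33.4
finger_force: 20.0
```

>>> {"op": "servo_tool", "data": {
  "gripper": [0.9, 0.9, 0.9, 0.9, 0.9],
  "linear": [
    [0, 0, 0.4],
    [0, 0, 0.4],
    [0, 0, 0.4],
    [0, 0, 0],
    [0, 0, 0]
  ],
  "rot": [
    [0, 0, 0],
    [0, 0, 0],
    [0, 0, 0],
    [0, 0, 0],
    [0, 0, 0]
  ]
}}

```text
clock: 11.35
tcp_pos: [517.7, -155.8, 136.6]
tcp_rot: [-3.12, 0.368, 0.001]
contact_force: [0.5, -0.2, 0.2]
grip_width: 33.7
finger_force: 20.0
```

```bash
python3 - <<'E'
from h import *
from station import arm,vision
p=[575.73,-138.87,-.237]
g=lambda i:np.clip(255*(i/255.)**.5,0,255).astype('uint8')
st=arm.read_state();M=R.from_rotvec(st["tcp_rot"]).as_matrix();print(st["tcp_pos"],st["grip_width"])
ims=[]
for n,x0,y0 in(("top",365,180),("scene",325,140)):
    im=vision.grab_frame(n)["pixels"][:,:,::-1];k=4;cv2.imwrite(f"pics/{n}_full1.png",im)
    c=g(cv2.resize(im[y0:y0+100,x0:x0+100],None,fx=k,fy=k,interpolation=cv2.INTER_CUBIC))
    dot=lambda P,col:[cv2.circle(c,tuple(int(z) for z in((q-[x0,y0]+.5)*k)),2,col,-1) for q in proj(n,P)]
    dot(st["tcp_pos"],(0,255,0));dot(st["tcp_pos"]-[0,0,46],(0,255,0))
    dot(W(p,[(-46,-34,42),(-28,-34,48),(-85,-34+18.5,47),(-30,-34+18.5,47),(-85,-34-18.5,47),(-30,-34-18.5,47),(-89,66,42),(-89,-66,42)]),(0,0,255))
    ims.append(c)
cv2.imwrite("pics/pl.png",np.hstack(ims))
E
```

```text
[ 517.69465359 -155.81655647  136.60785317] 33.70540292665597
```

View pics/pl.png

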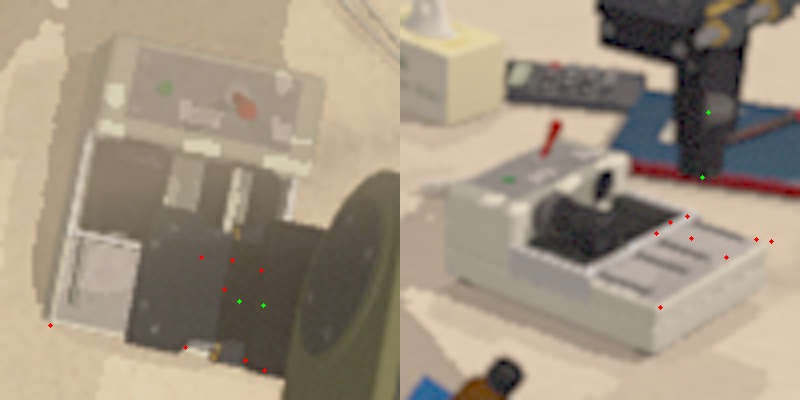

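Scene: pot hangs above the lane, lower end at about (700,175). Mill model dots agree with its corners within about 1 px. I'll check the lane's y and stop x with the rib and stop lines from the first crops.

```bash
python3 - <<'E'
from h import *
p=np.array([575.73,-138.87,-.237])
def inv(xy): 
    c,s=np.cos(p[2]),np.sin(p[2]);d=xy-p[:2];return np.array([c*d[0]+s*d[1],-s*d[0]+c*d[1]])
# top-crop ends of the rib lines, then stop, front edge
for nm,z,pts in(("rib",45,[(480,245),(470,303),(548,255),(540,317),(590,265),(583,325),(658,280),(648,343)]),("stop",48,[(470,236),(575,254),(680,272)]),("front",42,[(452,320),(556,341),(660,362)])):
    for q in pts: print(nm,inv(unproj("top",TR(*q)-.4,z)).round(1))
for q in[(318,215),(370,233),(358,195),(405,212),(382,180),(430,197),(418,160),(463,178)]: print("rib scene",inv(unproj("scene",S(*q)-.4,45)).round(1))
for q in[(320,212),(415,155)]: print("stop scene",inv(unproj("scene",S(*q)-.4,48)).round(1))
E
python3 - <<'E'
import cv2,numpy as np
t=cv2.imread("pics/top0.png")
c=np.clip(255*(cv2.resize(t[228:274,370:440],None,fx=10,fy=10,interpolation=cv2.INTER_CUBIC)/255.)**.6,0,255)
cv2.imwrite("pics/rib.png",c)
E
```

```text
rib [-37.9  57.6]
rib [-73.4  57. ]
rib [-35.3  16. ]
rib [-72.9  13.9]
rib [-35.9 -10.1]
rib [-72.3 -12.5]
rib [-36.3 -52.2]
rib [-74.7 -52.9]
stop [-33.9  65.1]
stop [-31.4   0.7]
stop [-28.9 -63.6]
front [-85.7  65.2]
front [-85.1   1.1]
front [-84.4 -63. ]
rib scene [-36.1  60.2]
rib scene [-75.7  58.6]
rib scene [-38.1  17.8]
rib scene [-75.3  17.9]
rib scene [-36.7 -12.3]
rib scene [-75.  -12.2]
rib scene [-36.8 -55.9]
rib scene [-75.2 -52.3]
stop scene [-37.9  60.8]
stop scene [-34.2 -55.8][ WARN:0@0.022] global loadsave.cpp:1063 imwrite_ Unsupported depth image for selected encoder is fallbacked to CV_8U.
```

View pics/rib.png

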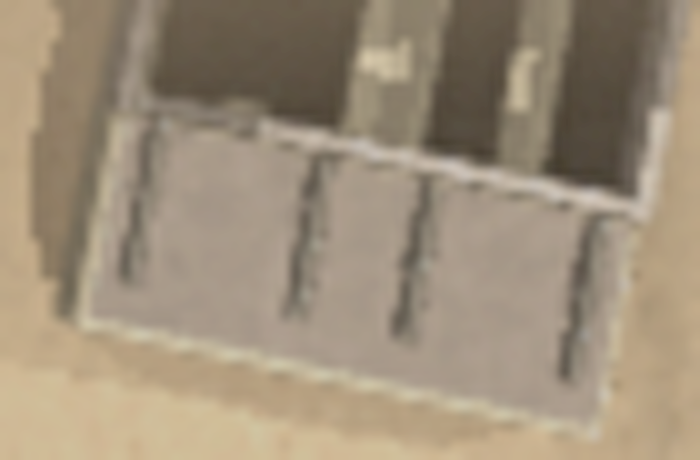

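>>> {"op": "servo_tool", "data": {
  "gripper": [0.9, 0.9, 0.9, 0.9, 0.9],
  "linear": [
    [0.17, 0.14, 0.4],
    [0, 0, 0.5],
    [0, 0, 0.5],
    [0, 0, 0.4],
    [0, 0, 0.2]
  ],
  "rot": [
    [0, 0, 0],
    [0, 0, 0],
    [0, 0, 0],
    [0, 0, 0],
    [0, 0, 0]
  ]
}}

```text
clock: 11.95
tcp_pos: [519.8, -159.8, 95.4]
tcp_rot: [-3.119, 0.37, 0.003]
contact_force: [-0.2, 0.3, -1.6]
grip_width: 33.9
finger_force: 20.0
```

>>> {"op": "servo_tool", "data": {
  "gripper": [0.9, 0.9, 0.9, 0.9, 0.9],
  "linear": [
    [0, 0, 0.1],
    [0, 0, 0.05],
    [0, 0, 0],
    [0, 0, 0],
    [0, 0, 0]
  ],
  "rot": [
    [0, 0, 0],
    [0, 0, 0],
    [0, 0, 0],
    [0, 0, 0],
    [0, 0, 0]
  ]
}}

```text
clock: 12.45
tcp_pos: [521.0, -160.3, 94.6]
tcp_rot: [3.119, -0.37, 0.002]
contact_force: [-0.5, 0.0, -1.5]
grip_width: 33.5
finger_force: 20.0
```

>>> {"op": "servo_tool", "data": {
  "gripper": [0.9, 0.9, 0.9, 0.9, 0.9],
  "linear": [
    [0, 0, 0.05],
    [0, 0, 0.05],
    [0, 0, 0.05],
    [0, 0, 0],
    [0, 0, 0]
  ],
  "rot": [
    [0, 0, 0],
    [0, 0, 0],
    [0, 0, 0],
    [0, 0, 0],
    [0, 0, 0]
  ]
}}

```text
clock: 12.95
tcp_pos: [520.7, -160.1, 91.2]
tcp_rot: [3.12, -0.37, 0.001]
contact_force: [-0.8, 0.7, -0.8]
grip_width: 33.5
finger_force: 20.0
```

>>> {"op": "servo_tool", "data": {
  "gripper": [0.9, 0.9, 0.9, 0.9, 0.9],
  "linear": [
    [0, 0, 0.05],
    [0, 0, 0.05],
    [0, 0, 0],
    [0, 0, 0],
    [0, 0, 0]
  ],
  "rot": [
    [0, 0, 0],
    [0, 0, 0],
    [0, 0, 0],
    [0, 0, 0],
    [0, 0, 0]
  ]
}}

```text
clock: 13.45
tcp_pos: [521.0, -160.3, 89.9]
tcp_rot: [3.119, -0.37, 0.002]
contact_force: [-2.7, 0.6, 5.2]
grip_width: 33.4
finger_force: 20.0
```

>>> {"op": "servo_tool", "data": {
  "gripper": [0.9, 0.9, 0.9, 0.9, 0.9],
  "linear": [
    [0, 0, -0.1],
    [-0.2, 0, 0],
    [0, 0, 0.1],
    [0, 0, 0],
    [0, 0, 0]
  ],
  "rot": [
    [0, 0, 0],
    [0, 0, 0],
    [0, 0, 0],
    [0, 0, 0],
    [0, 0, 0]
  ]
}}

```text
clock: 13.95
tcp_pos: [516.5, -159.1, 88.7]
tcp_rot: [3.12, -0.37, -0.0]
contact_force: [-0.1, -0.1, -0.4]
grip_width: 33.6
finger_force: 20.0
```

>>> {"op": "servo_tool", "data": {
  "gripper": [0.9, 0.9, 0.9, 0.9, 0.9],
  "linear": [
    [0, 0, 0.05],
    [0, 0, 0],
    [0, 0, 0],
    [0, 0, 0],
    [0, 0, 0]
  ],
  "rot": [
    [0, 0, 0],
    [0, 0, 0],
    [0, 0, 0],
    [0, 0, 0],
    [0, 0, 0]
  ]
}}

```text
clock: 14.45
tcp_pos: [516.9, -159.2, 88.2]
tcp_rot: [3.12, -0.37, 0.001]
contact_force: [0.2, 0.1, -0.2]
grip_width: 34.1
finger_force: 20.0
```

It had been touching the stop's top edge. Now it is clear of it, so I'll go down to the sill.

>>> {"op": "servo_tool", "data": {
  "gripper": [0.9, 0.9, 0.9, 0.9, 0.9],
  "linear": [
    [0, 0, 0.05],
    [0, 0, 0.05],
    [0, 0, 0],
    [0, 0, 0],
    [0, 0, 0]
  ],
  "rot": [
    [0, 0, 0],
    [0, 0, 0],
    [0, 0, 0],
    [0, 0, 0],
    [0, 0, 0]
  ]
}}

```text
clock: 14.95
tcp_pos: [516.9, -159.2, 86.2]
tcp_rot: [3.12, -0.37, 0.001]
contact_force: [-0.3, -0.3, -1.1]
grip_width: 34.1
finger_force: 20.0
```

>>> {"op": "servo_tool", "data": {
  "gripper": [0.9, 0.9, 0.9, 0.9, 0.9],
  "linear": [
    [0, 0, 0.05],
    [0, 0, 0],
    [0, 0, 0],
    [0, 0, 0],
    [0, 0, 0]
  ],
  "rot": [
    [0, 0, 0],
    [0, 0, 0],
    [0, 0, 0],
    [0, 0, 0],
    [0, 0, 0]
  ]
}}

```text
clock: 15.45
tcp_pos: [516.8, -159.2, 85.2]
tcp_rot: [3.12, -0.37, 0.001]
contact_force: [0.8, 0.3, -0.3]
grip_width: 34.0
finger_force: 20.0
```

>>> {"op": "servo_tool", "data": {
  "gripper": [0.9, 0.9, 0.9, 0.9, 0.9],
  "linear": [
    [0, 0, 0.05],
    [0, 0, 0],
    [0, 0, 0],
    [0, 0, 0],
    [0, 0, 0]
  ],
  "rot": [
    [0, 0, 0],
    [0, 0, 0],
    [0, 0, 0],
    [0, 0, 0],
    [0, 0, 0]
  ]
}}

```text
clock: 15.95
tcp_pos: [517.3, -159.4, 84.8]
tcp_rot: [3.119, -0.37, 0.003]
contact_force: [0.1, 0.7, 2.9]
grip_width: 33.8
finger_force: 20.0
```

>>> {"op": "servo_tool", "data": {
  "gripper": [0.9, 0.9, 0.9, 0.9, 0.9],
  "linear": [
    [0, 0, 0.03],
    [0, 0, 0],
    [0, 0, 0],
    [0, 0, 0],
    [0, 0, 0]
  ],
  "rot": [
    [0, 0, 0],
    [0, 0, 0],
    [0, 0, 0],
    [0, 0, 0],
    [0, 0, 0]
  ]
}}

```text
clock: 16.45
tcp_pos: [517.6, -159.4, 84.7]
tcp_rot: [3.119, -0.37, 0.004]
contact_force: [-0.3, 1.1, 5.3]
grip_width: 33.9
finger_force: 20.0
```

>>> {"op": "servo_tool", "data": {
  "gripper": [0.9, 0.9, 0.9, 0.9, 0.9],
  "linear": [
    [0, 0, -0.04],
    [0.05, 0, 0],
    [0.05, 0, 0],
    [0, 0, 0],
    [0, 0, 0]
  ],
  "rot": [
    [0, 0, 0],
    [0, 0, 0],
    [0, 0, 0],
    [0, 0, 0],
    [0, 0, 0]
  ]
}}

```text
clock: 16.95
tcp_pos: [518.6, -159.7, 84.8]
tcp_rot: [3.12, -0.37, -0.001]
contact_force: [-2.4, 1.5, 6.3]
grip_width: 34.1
finger_force: 20.0
```

>>> {"op": "servo_tool", "data": {
  "gripper": [0.9, 0.9, 0.9, 0.9, 0.9],
  "linear": [
    [0.05, 0, 0],
    [0, 0, 0],
    [0, 0, 0],
    [0, 0, 0],
    [0, 0, 0]
  ],
  "rot": [
    [0, 0, 0],
    [0, 0, 0],
    [0, 0, 0],
    [0, 0, 0],
    [0, 0, 0]
  ]
}}

```text
clock: 17.45
tcp_pos: [519.4, -159.8, 84.8]
tcp_rot: [-3.12, 0.37, 0.001]
contact_force: [-2.1, 2.1, 7.4]
grip_width: 34.0
finger_force: 20.0
```

>>> {"op": "servo_tool", "data": {
  "gripper": [0.9, 0.9, 0.9, 0.9, 0.9],
  "linear": [
    [0, 0, -0.03],
    [0.05, 0, 0],
    [0, 0, 0],
    [0, 0, 0],
    [0, 0, 0]
  ],
  "rot": [
    [0, 0, 0],
    [0, 0, 0],
    [0, 0, 0],
    [0, 0, 0],
    [0, 0, 0]
  ]
}}

```text
clock: 17.95
tcp_pos: [520.2, -160.0, 84.9]
tcp_rot: [-3.12, 0.37, 0.002]
contact_force: [-2.7, 2.0, 5.5]
grip_width: 33.9
finger_force: 20.0
```

>>> {"op": "servo_tool", "data": {
  "gripper": [0.9, 0.9, 0.9, 0.9, 0.9],
  "linear": [
    [0.05, 0, -0.01],
    [0, 0, 0],
    [0, 0, 0],
    [0, 0, 0],
    [0, 0, 0]
  ],
  "rot": [
    [0, 0, 0],
    [0, 0, 0],
    [0, 0, 0],
    [0, 0, 0],
    [0, 0, 0]
  ]
}}

```text
clock: 18.45
tcp_pos: [521.1, -160.1, 85.1]
tcp_rot: [-3.119, 0.37, 0.002]
contact_force: [-2.5, 0.5, 5.2]
grip_width: 33.8
finger_force: 20.0
```

>>> {"op": "servo_tool", "data": {
  "gripper": [0.9, 0.9, 0.9, 0.9, 0.9],
  "linear": [
    [0.05, 0, -0.03],
    [0, 0, 0],
    [0, 0, 0],
    [0, 0, 0],
    [0, 0, 0]
  ],
  "rot": [
    [0, 0, 0],
    [0, 0, 0],
    [0, 0, 0],
    [0, 0, 0],
    [0, 0, 0]
  ]
}}

```text
clock: 18.95
tcp_pos: [522.2, -160.5, 85.1]
tcp_rot: [3.12, -0.37, -0.001]
contact_force: [-0.7, 0.0, -1.7]
grip_width: 33.7
finger_force: 20.0
```

>>> {"op": "servo_tool", "data": {
  "gripper": [0.9, 0.9, 0.9, 0.9, 0.9],
  "linear": [
    [0.05, 0, 0],
    [0, 0, 0],
    [0, 0, 0],
    [0, 0, 0],
    [0, 0, 0]
  ],
  "rot": [
    [0, 0, 0],
    [0, 0, 0],
    [0, 0, 0],
    [0, 0, 0],
    [0, 0, 0]
  ]
}}

```text
clock: 19.45
tcp_pos: [523.4, -160.8, 85.5]
tcp_rot: [3.12, -0.37, -0.0]
contact_force: [-2.6, 0.1, -2.4]
grip_width: 34.0
finger_force: 20.0
```

>>> {"op": "servo_tool", "data": {
  "gripper": [0.9, 0.9, 0.9, 0.9, 0.9],
  "linear": [
    [0.05, 0, 0],
    [0, 0, 0],
    [0, 0, 0],
    [0, 0, 0],
    [0, 0, 0]
  ],
  "rot": [
    [0, 0, 0],
    [0, 0, 0],
    [0, 0, 0],
    [0, 0, 0],
    [0, 0, 0]
  ]
}}

```text
clock: 19.95
tcp_pos: [524.6, -161.0, 85.8]
tcp_rot: [3.12, -0.37, 0.001]
contact_force: [-1.3, 0.1, -1.7]
grip_width: 33.8
finger_force: 20.0
```

>>> {"op": "servo_tool", "data": {
  "gripper": [0.9, 0.9, 0.9, 0.9, 0.9],
  "linear": [
    [-0.1, 0, 0],
    [0, 0, 0.04],
    [0, 0, 0],
    [0, 0, 0],
    [0, 0, 0]
  ],
  "rot": [
    [0, 0, 0],
    [0, 0, 0],
    [0, 0, 0],
    [0, 0, 0],
    [0, 0, 0]
  ]
}}

```text
clock: 20.45
tcp_pos: [522.9, -160.8, 85.2]
tcp_rot: [3.119, -0.37, 0.002]
contact_force: [-1.7, 0.5, -0.6]
grip_width: 34.0
finger_force: 20.0
```

>>> {"op": "servo_tool", "data": {
  "gripper": [0.5, 0.45, 0.4, 0.35, 0.35],
  "linear": [
    [0, 0, 0],
    [0, 0, 0],
    [0, 0, 0],
    [0, 0, 0],
    [0, 0, 0]
  ],
  "rot": [
    [0, 0, 0],
    [0, 0, 0],
    [0, 0, 0],
    [0, 0, 0],
    [0, 0, 0]
  ]
}}

```text
clock: 20.95
tcp_pos: [522.8, -160.6, 85.1]
tcp_rot: [3.119, -0.37, 0.001]
contact_force: [-0.4, -0.6, -0.3]
grip_width: 61.0
finger_force: 0.0
```

>>> {"op": "servo_tool", "data": {
  "gripper": [0.3, 0.3, 0.3, 0.3, 0.3],
  "linear": [
    [0, 0, 0],
    [0, 0, -0.5],
    [0, 0, -0.9],
    [0, 0, -0.9],
    [-1, 0, -0.9]
  ],
  "rot": [
    [0, 0, 0],
    [0, 0, 0],
    [0, 0, 0],
    [0, 0, 0],
    [0, 0, 0]
  ]
}}

```text
clock: 21.45
tcp_pos: [504.5, -156.4, 151.0]
tcp_rot: [3.119, -0.369, 0.004]
contact_force: [-1.2, -0.5, 0.3]
grip_width: 66.5
finger_force: 0.0
```

>>> {"op": "servo_tool", "data": {
  "gripper": [0.6, 1, 1, 1, 1],
  "linear": [
    [-1, 0, -0.5],
    [-1, 0, 0],
    [-1, 0, 0],
    [-0.9, 0, 0],
    [0, 0, 0]
  ],
  "rot": [
    [0, 0, 0],
    [0, 0, 0],
    [0, 0, 0],
    [0, 0, 0],
    [0, 0, 0]
  ]
}}

```text
clock: 21.95
tcp_pos: [426.2, -137.3, 159.4]
tcp_rot: [3.119, -0.37, 0.002]
contact_force: [0.4, 0.1, 1.2]
grip_width: 31.8
finger_force: 0.0
```

```bash
python3 - <<'E'
from h import *
from station import arm,vision
p=[575.73,-138.87,-.237]
g=lambda i:np.clip(255*(i/255.)**.5,0,255).astype('uint8')
st=arm.read_state();print(st["clock"],st["tcp_pos"],st["grip_width"])
ims=[]
for n,x0,y0 in(("top",375,190),("scene",335,145)):
    im=vision.grab_frame(n)["pixels"][:,:,::-1];k=5;cv2.imwrite(f"pics/{n}_full2.png",im)
    c=g(cv2.resize(im[y0:y0+80,x0:x0+80],None,fx=k,fy=k,interpolation=cv2.INTER_CUBIC))
    dot=lambda P,col:[cv2.circle(c,tuple(int(z) for z in((q-[x0,y0]+.5)*k)),2,col,-1) for q in proj(n,P)]
    dot(W(p,[(-46,-34,42),(-46,-34,94)]),(0,0,255))
    ims.append(c)
cv2.imwrite("pics/st.png",np.hstack(ims))
E
```

```text
21.95 [ 426.23607375 -137.33660675  159.43950572] 31.838012919501576
```

View pics/st.png

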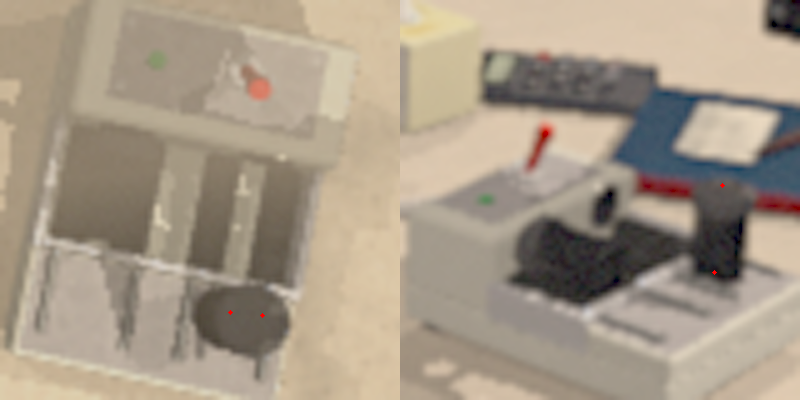

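The pot stands upright in the right lane with its foot against the stop (top (240,315), scene (720,230)), the other things are undisturbed. Now I come in closed behind the lid and push slowly.

>>> {"op": "servo_tool", "data": {
  "gripper": [1, 1, 1, 1, 1],
  "linear": [
    [0, 0, 0.9],
    [0.4, 0, 0.9],
    [0.8, 0, 0.8],
    [0.8, 0, 0.3],
    [0.5, 0, 0]
  ],
  "rot": [
    [0, 0, 0],
    [0, 0, 0],
    [0, 0, 0],
    [0, 0, 0],
    [0, 0, 0]
  ],
  "force": 20
}}

```text
clock: 22.55
tcp_pos: [476.9, -149.6, 99.9]
tcp_rot: [-3.119, 0.37, 0.002]
contact_force: [0.4, 0.3, -0.2]
grip_width: 0.1
finger_force: 0.0
```

>>> {"op": "servo_tool", "data": {
  "gripper": [1, 1, 1, 1, 1],
  "linear": [
    [0.1, 0, 0],
    [0, 0, 0],
    [0, 0, 0],
    [0, 0, 0],
    [0, 0, 0]
  ],
  "rot": [
    [0, 0, 0],
    [0, 0, 0],
    [0, 0, 0],
    [0, 0, 0],
    [0, 0, 0]
  ]
}}

```text
clock: 23.05
tcp_pos: [477.8, -149.8, 101.3]
tcp_rot: [3.119, -0.37, 0.002]
contact_force: [-0.4, 0.5, 0.5]
grip_width: 0.4
finger_force: 0.0
```

>>> {"op": "servo_tool", "data": {
  "gripper": [1, 1, 1, 1, 1],
  "linear": [
    [0.3, 0, 0],
    [0.3, 0, 0],
    [0.3, 0, 0],
    [0.25, 0, 0],
    [0.25, 0, 0]
  ],
  "rot": [
    [0, 0, 0],
    [0, 0, 0],
    [0, 0, 0],
    [0, 0, 0],
    [0, 0, 0]
  ]
}}

```text
clock: 23.55
tcp_pos: [505.2, -156.5, 101.6]
tcp_rot: [3.12, -0.369, -0.002]
contact_force: [-4.7, 1.2, 8.3]
grip_width: 0.3
finger_force: 3.7
```

>>> {"op": "servo_tool", "data": {
  "gripper": [1, 1, 1, 1, 1],
  "linear": [
    [0.25, 0, 0],
    [0.25, 0, 0],
    [0.25, 0, 0],
    [0.25, 0, 0],
    [0.25, 0, 0]
  ],
  "rot": [
    [0, 0, 0],
    [0, 0, 0],
    [0, 0, 0],
    [0, 0, 0],
    [0, 0, 0]
  ]
}}

```text
clock: 24.05
tcp_pos: [530.2, -162.5, 101.2]
tcp_rot: [3.119, -0.37, 0.002]
contact_force: [0.0, 0.1, 0.0]
grip_width: 0.4
finger_force: 0.0
```

```bash
cat > look.py <<'E'
from h import *
from station import arm,vision
st=arm.read_state();print(st["clock"],st["tcp_pos"].round(1),st["contact_force"].round(1))
f=vision.grab_frame("scene")["pixels"]
b=np.hstack([f[165:215,425:490]]) # region of the lane; coarse darkness map, 2 px cells
m=b.mean(2);m=m[:48,:64].reshape(24,2,32,2).mean((1,3))
for i,r in enumerate(m): print(165+2*i,"".join("#" if v<28 else "+" if v<50 else "." if v<85 else " " for v in r))
E
python3 look.py
```

```text
24.05 [ 530.2 -162.5  101.2] [0.  0.1 0. ]
165   ...                           
167 ..++                            
169 +++#++++...                     
171 ++++++++####.                   
173 +++++++++++#                    
175 ++++++++++++                    
177 ++++++++++++                    
179 +++++++++++.                    
181 +++++++++++                     
183 +++++++++++                     
185 ++++++++++.        .            
187 #+++++++++.        +            
189 +++#####++        ..            
191     ..+++.         .++          
193                    ..#+         
195                     .##.        
197                     .+##.       
199                      .+#+       
201                      ..##+      
203                       .+##.     
205                        .+#+     
207                         ..      
209                                 
211
```

```bash
sed -i 's/f\[165:215,425:490\]/f[165:215,350:415]/' look.py; python3 look.py
```

```text
24.1 [ 530.4 -162.5  100.9] [-0.2  0.2  1.1]
165  ...+++####################..+..
167            ...++##########.   .#
169                .++########    ++
171       ..       ++++++#####   .++
173       +       ++++++ +####   +##
175       +      .+#+++++#####  +###
177      +.        .++++######+.++++
179   ...... ..     ++++######++++++
181 ..........    ..+++#######++++++
183 ........    +#. +##########+++++
185 ....       .##  ##########+#####
187 ..    .....+#+ +#########+  ...+
189      .+##...#.###########+      
191     .######++.###########.      
193    .++###################       
195     +################+##+.      
197     +#############+.....  ..    
199    .############+   ...      .  
201    .+##########.    ....        
203  ..   .+#####.   ..    ...      
205  ....    .+.       ...          
207  .......              .         
209     ......   ...                
211       .....     ...
```

>>> {"op": "servo_tool", "data": {
  "gripper": [1, 1, 1, 1, 1],
  "linear": [
    [0, 0, -0.8],
    [-0.5, 0, -0.8],
    [-1, 0, 0],
    [-1, 0, 0],
    [-1, 0, 0]
  ],
  "rot": [
    [0, 0, 0],
    [0, 0, 0],
    [0, 0, 0],
    [0, 0, 0],
    [0, 0, 0]
  ]
}}

```text
clock: 24.65
tcp_pos: [460.8, -145.7, 133.9]
tcp_rot: [3.119, -0.37, 0.002]
contact_force: [-0.3, 0.1, -0.1]
grip_width: 0.5
finger_force: 0.0
```

```bash
cat > look2.py <<'E'
from h import *
from station import arm,vision
p=np.array([575.73,-138.87,-.237])
st=arm.read_state();print(st["clock"],st["tcp_pos"].round(1),st["contact_force"].round(1))
# rectify the top view onto the mill-frame plane z=60 and print darkness vs (x,y)
xs=np.arange(-62,60,4.);ys=np.arange(4,-72,-2.)
for n,z in(("top",70.),):
    f=vision.grab_frame(n)["pixels"].mean(2).astype(np.float32)
    P=np.array([[x,y,z] for x in xs[::-1] for y in ys]);q=proj(n,W(p,P)).astype(np.float32)
    v=cv2.remap(f,q[:,0].reshape(len(xs),-1),q[:,1].reshape(len(xs),-1),cv2.INTER_LINEAR)
    for x,r in zip(xs[::-1],v): print(f"{x:5.0f}","".join("#" if a<35 else "+" if a<50 else "." if a<75 else " " for a in r))
    print("cols y from 4 step -2; lane -34 is col 19")
E
python3 look2.py
```

```text
24.65 [ 460.8 -145.7  133.9] [-0.3  0.1 -0.1]
   58            .                          
   54                                       
   50                                       
   46                                       
   42                                       
   38                                       
   34                                       
   30                                       
   26     .........................         
   22    .........      ...........         
   18    .........      ......++...         
   14    .........     ..+++++++...         
   10    ..........     .++++++++..         
    6    ..++++++.... ..+++++++++..         
    2    .+++++++++++++++++++++++..         
   -2    .+++++++++++++++++++++++..         
   -6    .++++++++++++++++++++#++..         
  -10    .+++++++++####+########+..         
  -14    +++++++################++.         
  -18    .+#####################++.         
  -22    .######################+..         
  -26    .######################++.         
  -30    ......+###############+..          
  -34 ..  ...  .+##############.            
  -38 .......  .###############.            
  -42 ....++.   +##############+            
  -46 .......   .##############.            
  -50   ..++.                .+.            
  -54    .++.                ..             
  -58     ...                 .             
  -62     .                   .             
cols y from 4 step -2; lane -34 is col 19
```

```bash
python3 - <<'E'
from h import *
from station import vision
p=np.array([575.73,-138.87,-.237])
for n,x0,y0,w,h in(("scene",372,165,64,50),):
    a=cv2.imread(f"pics/{n}_full2.png").mean(2);b=vision.grab_frame(n)["pixels"].mean(2)
    for i in range(y0,y0+h,2):
        row=lambda f:"".join("#" if v<28 else "+" if v<55 else "." if v<90 else " " for v in f[i:i+2,x0-12:x0+w-12].reshape(2,-1,2).mean((0,2)))
        print(i,row(a),"|",row(b))
    for nm,P in(("stand base",(-46,-34,42)),("stand top",(-46,-34,94)),("lie base",(-26,-34,59.8)),("lie lid",(26,-34,59.8)),("stop",(-28,-34,48))): print(nm,proj(n,W(p,P))[0].round(1))
a=cv2.imread("pics/top_full2.png").mean(2);b=vision.grab_frame("top")["pixels"].mean(2)
d=np.abs(a-b)>15;ys,xs=np.nonzero(d[190:290,360:460]);print("top diff",d[190:270,370:440].sum(),xs.min()+360 if len(xs) else 0)
E
```

```text
165 ++########+++#+##.  ...+++..     | ++########+++++#+.  ...++++.+###
167      ....++#++##+        +####++ |      ....++#+++#+        +#+####
169           .+++++         ++++### |           .+++++         +++####
171  ..      .++++#.        .+++#### |  +.       +#++#.        .+++####
173  +       ++++++         +####+++ |  +       ++++++         +#######
175 ..      .+++++++.      +###+++++ | ..      .+#+++++.      +###+####
177 .       ..++++++##++++.+++++++++ | .       ..+++++++#++++.+++++####
179       .   .++++++++++#++++++++++ |     ..    .+++++++++++++++++####
181     .   ...+###+++++++++++++++++ | . ..    ...+###+++++++++++++####
183 .      +#+..++####++++++++++++++ | ...    +#..+##########++++++++++
185 .    ..##.      .############+++ | .    ..##.+##########+######++++
187  .....+##+.      +####+..++++### |  ......##++#########+  ..++++###
189 +###+..++###+.   #####.       .. | +###+..#+###########.         ..
191 ######+++#####++.#####           | ######+++###########.           
193 ######################           | ####################            
195 ###############+######           | ################+##+.           
197 #############+..+#####.          | #############++....  ..         
199 ###########+   .+####+  .        | ###########+......      .       
201 ##########+     ..+++.           | ##########.  ...+..             
203  .######. .....   ...            | .++#####.   ...    ..           
205 ... .+.     .....                | ..  .+.       ...               
207 ....             ..              | ...              .              
209 ......  ...                      | ......  ...                     
211 ......     ...                   | ......     ...                  
213    .....                         |    .....                        
stand base [397.4 199.1]
stand top [398.9 181.5]
lie base [391.7 191. ]
lie lid [376.1 185.7]
stop [392.  195.2]
top diff 1007 360
```

The pot has tipped onto the rollers, its base still at about x = -46 across the stop. Now I push the base in from behind, fingertips at z ≈ 56.

>>> {"op": "servo_tool", "data": {
  "gripper": [1, 1, 1, 1, 1],
  "linear": [
    [0, 0, 0.9],
    [0, 0, 0.9],
    [0.5, 0, 0.8],
    [0.9, 0, 0.35],
    [0.7, 0, 0]
  ],
  "rot": [
    [0, 0, 0],
    [0, 0, 0],
    [0, 0, 0],
    [0, 0, 0],
    [0, 0, 0]
  ]
}}

```text
clock: 25.3
tcp_pos: [503.0, -155.8, 72.9]
tcp_rot: [-3.119, 0.37, 0.002]
contact_force: [-0.0, 1.1, -0.4]
grip_width: 0.4
finger_force: 0.0
```

>>> {"op": "servo_tool", "data": {
  "gripper": [1, 1, 1, 1, 1],
  "linear": [
    [0.3, 0, 0],
    [0.2, 0, 0],
    [0.2, 0, 0],
    [0.2, 0, 0],
    [0, 0, 0]
  ],
  "rot": [
    [0, 0, 0],
    [0, 0, 0],
    [0, 0, 0],
    [0, 0, 0],
    [0, 0, 0]
  ]
}}

```text
clock: 25.8
tcp_pos: [520.2, -160.1, 74.3]
tcp_rot: [3.119, -0.37, 0.002]
contact_force: [0.0, 0.5, -0.3]
grip_width: 0.6
finger_force: 0.0
```

```bash
cat > mx.py <<'E'
from h import *
from station import arm
st=arm.read_state();c,s=np.cos(-.237),np.sin(-.237);d=st["tcp_pos"][:2]-[575.73,-138.87]
print("mill x",c*d[0]+s*d[1],"y",-s*d[0]+c*d[1],"z",st["tcp_pos"][2],st["contact_force"].round(1),st["clock"])
E
python3 mx.py; python3 look2.py | sed -n 8,32p
```

```text
mill x -48.998057815031395 y -33.644954391145326 z 74.34594619496559 [ 0.   0.5 -0.3] 25.8
   34                                       
   30                                       
   26 .  .......................  .        .
   22    ..........    ..+++++++....     .++
   18    .........     .+++++++++..     .+++
   14    ...++++++....+++++++++++..    .++##
   10    ..++++++++++++++++++++++..   .+####
    6    .+++++++++++++++++++++++..   +#####
    2    .+++++++++++++++#######+..  .##+###
   -2    .++++++++##+############++++#######
   -6    .+++++#############################
  -10    .++################################
  -14 ...++++++++++++#######################
  -18 +++++++++#############################
  -22 ++++##################################
  -26 ######################################
  -30 ######################################
  -34 ######################################
  -38 ######################################
  -42 ######################################
  -46 ######################################
  -50 ######################################
  -54 ######################################
  -58 ######################################
  -62 ######################################
```

>>> {"op": "servo_tool", "data": {
  "gripper": [1, 1, 1, 1, 1],
  "linear": [
    [0.15, 0, 0],
    [0.15, 0, 0],
    [0.15, 0, 0],
    [0.1, 0, 0],
    [0, 0, 0]
  ],
  "rot": [
    [0, 0, 0],
    [0, 0, 0],
    [0, 0, 0],
    [0, 0, 0],
    [0, 0, 0]
  ]
}}

```text
clock: 26.35
tcp_pos: [530.8, -162.6, 74.0]
tcp_rot: [3.119, -0.37, 0.001]
contact_force: [-0.8, -0.1, -1.1]
grip_width: 0.3
finger_force: 0.2
```

```bash
python3 mx.py; python3 look2.py | sed -n 8,22p
```

```text
mill x -38.147718396720066 y -33.63074335002189 z 74.010767547729 [-0.8 -0.1 -1.1] 26.35
   34                                   ....
   30                                  .++++
   26 .  .........................    .+++++
   22    .....................++.... .++++++
   18    ..............+++..++++... .+++++++
   14    ....++++++++++++++++++++.. .+++++##
   10    ..+++++++++++++++++++++++++++######
    6    .+++++++++++++++++++++####+########
    2    .++++++++++++++++++################
   -2 ....++++++++++++######################
   -6 ++++++++++++#+########################
  -10 +++++++###############################
  -14 +++++++###############################
  -18 +++++#################################
  -22 ++####################################
```

>>> {"op": "servo_tool", "data": {
  "gripper": [1, 1, 1, 1, 1],
  "linear": [
    [0.1, 0, 0],
    [0.05, 0, 0],
    [0.05, 0, 0],
    [0, 0, 0],
    [0, 0, 0]
  ],
  "rot": [
    [0, 0, 0],
    [0, 0, 0],
    [0, 0, 0],
    [0, 0, 0],
    [0, 0, 0]
  ]
}}

```text
clock: 26.9
tcp_pos: [533.5, -163.3, 73.7]
tcp_rot: [3.12, -0.37, -0.003]
contact_force: [-5.4, -0.3, 0.8]
grip_width: 0.1
finger_force: 2.5
```

>>> {"op": "servo_tool", "data": {
  "gripper": [1, 1, 1, 1, 1],
  "linear": [
    [0.05, 0, 0],
    [0, 0, 0],
    [0, 0, 0],
    [0, 0, 0],
    [0, 0, 0]
  ],
  "rot": [
    [0, 0, 0],
    [0, 0, 0],
    [0, 0, 0],
    [0, 0, 0],
    [0, 0, 0]
  ]
}}

```text
clock: 27.4
tcp_pos: [533.4, -163.3, 73.5]
tcp_rot: [-3.119, 0.37, 0.007]
contact_force: [-8.2, 1.1, 4.3]
grip_width: 0.4
finger_force: 4.1
```

```bash
python3 mx.py
```

```text
mill x -35.37168374916088 y -33.641990077540655 z 73.46193722438456 [-8.2  1.1  4.3] 27.4
```

>>> {"op": "servo_tool", "data": {
  "gripper": [1, 1, 1, 1, 1],
  "linear": [
    [-0.3, 0, 0],
    [-1, 0, -0.3],
    [-1, 0, -1],
    [-1, 0, -1],
    [-1, 0, -0.5]
  ],
  "rot": [
    [0, 0, 0],
    [0, 0, 0],
    [0, 0, 0],
    [0, 0, 0],
    [0, 0, 0]
  ]
}}

```text
clock: 27.9
tcp_pos: [452.6, -143.8, 132.2]
tcp_rot: [3.119, -0.369, 0.009]
contact_force: [0.1, -0.6, 1.4]
grip_width: 0.7
finger_force: 0.0
```

```bash
python3 look2.py | sed -n 1,32p;  python3 - <<'E'
from h import *
from station import vision
a=cv2.imread("pics/scene_full2.png").mean(2);b=vision.grab_frame("scene")["pixels"][:,:,::-1];cv2.imwrite("pics/scene_full3.png",b);b=b.mean(2)
for i in range(165,210,2):
    row=lambda f:"".join("#" if v<28 else "+" if v<55 else "." if v<90 else " " for v in f[i:i+2,360:424].reshape(2,-1,2).mean((0,2)))
    print(i,row(a),"|",row(b))
E
```

```text
27.9 [ 452.6 -143.8  132.2] [ 0.1 -0.6  1.4]
   58            ..                         
   54                                       
   50                                       
   46                                       
   42                                       
   38                                       
   34                                       
   30                                       
   26     .........................         
   22    ..........................         
   18    ..........................         
   14    ................+++++++...         
   10    ......+.++++++++++++++++..         
    6    ..++++++++++++++++++++++..         
    2    .+++++++++++++++++++++++..         
   -2    .+++++++++++++++++++++++..         
   -6    .++++++++++++++++++####+..         
  -10    .++++++++#++++#########+..         
  -14    +++++++################+..         
  -18    .+##+##################++.         
  -22    .###########++#########+..         
  -26    .#######+..   +########++.         
  -30    ....   .          ..    .          
  -34 .    ..       
[... 1274 characters left out ...]
.
191 ######+++#####++.#####           | #################               
193 ######################           | #################.              
195 ###############+######           | ###############+   .            
197 #############+..+#####.          | #############+.      ..         
199 ###########+   .+####+  .        | ###########+....        .       
201 ##########+     ..+++.           | ##########.  ......             
203  .######. .....   ...            |  .+#####.   ...  ....           
205 ... .+.     .....                | ... .+.       ...               
207 ....             ..              | ...              .              
209 ......  ...                      | ......  ...
```

The pot lies home: scene shows its end at px 394 (home expected about 395), sill clear in top. Now the toggle, approaching low from the robot side.

>>> {"op": "servo_tool", "data": {
  "gripper": [1, 1, 1, 1, 1],
  "linear": [
    [0.8, -0.2, 0],
    [0.9, -0.2, 0],
    [0.9, -0.2, 0],
    [0.9, -0.2, 0],
    [0.9, -0.23, 0]
  ],
  "rot": [
    [0, 0, 0],
    [0, 0, 0],
    [0, 0, 0],
    [0, 0, 0],
    [0, 0, 0]
  ]
}}

```text
clock: 28.5
tcp_pos: [543.7, -144.2, 129.2]
tcp_rot: [3.12, -0.37, 0.003]
contact_force: [-0.4, -0.3, 0.9]
grip_width: 0.1
finger_force: 0.0
```

>>> {"op": "servo_tool", "data": {
  "gripper": [1, 1, 1, 1, 1],
  "linear": [
    [0.9, 0, 0],
    [0.9, 0, 0],
    [0.8, 0, 0.2],
    [0, 0, 0.3],
    [0, 0, 0.3]
  ],
  "rot": [
    [0, 0, 0],
    [0, 0, 0],
    [0, 0, 0],
    [0, 0, 0],
    [0, 0, 0]
  ]
}}

```text
clock: 29.0
tcp_pos: [592.7, -156.1, 112.7]
tcp_rot: [-3.12, 0.37, 0.0]
contact_force: [-0.8, 0.5, 0.2]
grip_width: 0.5
finger_force: 0.0
```

```bash
python3 mx.py
```

```text
mill x 20.575097370733637 y -12.795092773722564 z 112.69757363869869 [-0.8  0.5  0.2] 29.0
```

Push 8 mm per row towards x ≈ 60, watching the force.

>>> {"op": "servo_tool", "data": {
  "gripper": [1, 1, 1, 1, 1],
  "linear": [
    [0.35, 0, 0],
    [0.35, 0, 0],
    [0.35, 0, 0],
    [0.35, 0, 0],
    [0.35, 0, 0]
  ],
  "rot": [
    [0, 0, 0],
    [0, 0, 0],
    [0, 0, 0],
    [0, 0, 0],
    [0, 0, 0]
  ]
}}

```text
clock: 29.5
tcp_pos: [627.3, -164.6, 114.5]
tcp_rot: [3.119, -0.37, 0.001]
contact_force: [-1.9, 0.4, 0.7]
grip_width: 0.4
finger_force: 0.8
```

>>> {"op": "servo_tool", "data": {
  "gripper": [1, 1, 1, 1, 1],
  "linear": [
    [0.1, 0, 0],
    [0.1, 0, 0],
    [0.05, 0, 0],
    [0, 0, 0],
    [0, 0, 0]
  ],
  "rot": [
    [0, 0, 0],
    [0, 0, 0],
    [0, 0, 0],
    [0, 0, 0],
    [0, 0, 0]
  ]
}}

```text
clock: 30.0
tcp_pos: [631.4, -165.6, 114.0]
tcp_rot: [3.119, -0.37, 0.001]
contact_force: [-0.6, 0.1, 0.6]
grip_width: 0.7
finger_force: 0.4
```

```bash
python3 mx.py
```

```text
mill x 60.43379936872098 y -12.894723634385603 z 113.97868057291417 [-0.6  0.1  0.6] 30.0
```

>>> {"op": "servo_tool", "data": {
  "gripper": [1, 1, 1, 1, 1],
  "linear": [
    [0.1, 0, 0],
    [0.1, 0, 0],
    [0.05, 0, 0],
    [0, 0, 0],
    [0, 0, 0]
  ],
  "rot": [
    [0, 0, 0],
    [0, 0, 0],
    [0, 0, 0],
    [0, 0, 0],
    [0, 0, 0]
  ]
}}

```text
clock: 30.5
tcp_pos: [632.9, -165.9, 113.6]
tcp_rot: [-3.119, 0.369, 0.015]
contact_force: [-13.7, 2.4, 6.9]
grip_width: 0.1
finger_force: 6.4
```

>>> {"op": "servo_tool", "data": {
  "gripper": [1, 1, 1, 1, 1],
  "linear": [
    [0.1, 0, 0],
    [0.05, 0, 0],
    [0, 0, 0],
    [0, 0, 0],
    [0, 0, 0]
  ],
  "rot": [
    [0, 0, 0],
    [0, 0, 0],
    [0, 0, 0],
    [0, 0, 0],
    [0, 0, 0]
  ]
}}

```text
clock: 31.0
tcp_pos: [633.4, -166.1, 113.4]
tcp_rot: [-3.118, 0.369, 0.026]
contact_force: [-20.8, 5.7, 12.7]
grip_width: 0.3
finger_force: 10.9
```

```bash
python3 mx.py
```

```text
mill x 62.49730516822199 y -12.914723631918731 z 113.42631007248724 [-20.8   5.7  12.7] 31.0
```

The toggle is hard on its end stop. I'll retreat and check it in the scene picture.

>>> {"op": "servo_tool", "data": {
  "gripper": [1, 1, 1, 1, 1],
  "linear": [
    [-0.4, 0, 0],
    [-0.8, 0, -0.2],
    [-0.6, 0, -0.8],
    [0, 0, -1],
    [0, 0, -1]
  ],
  "rot": [
    [0, 0, 0],
    [0, 0, 0],
    [0, 0, 0],
    [0, 0, 0],
    [0, 0, 0]
  ]
}}

```text
clock: 31.5
tcp_pos: [604.2, -158.9, 174.6]
tcp_rot: [3.12, -0.37, 0.003]
contact_force: [0.2, 0.3, 0.0]
grip_width: 0.4
finger_force: 0.0
```

>>> {"op": "servo_tool", "data": {
  "gripper": [1, 1, 1, 1, 1],
  "linear": [
    [-1, 0, -1],
    [-1, 0, -1],
    [-1, 0, 0],
    [-1, 0, 0],
    [-1, 0, 0]
  ],
  "rot": [
    [0, 0, 0],
    [0, 0, 0],
    [0, 0, 0],
    [0, 0, 0],
    [0, 0, 0]
  ]
}}

```text
clock: 32.0
tcp_pos: [506.8, -135.5, 214.5]
tcp_rot: [3.119, -0.37, 0.005]
contact_force: [0.2, 0.3, 0.5]
grip_width: 1.1
finger_force: 0.0
```

>>> {"op": "servo_tool", "data": {
  "gripper": [1, 1, 1, 1, 1],
  "linear": [
    [-1, 0, 0],
    [-1, 0, 0],
    [-1, 0, 0],
    [0, 0, 0],
    [0, 0, 0]
  ],
  "rot": [
    [0, 0, 0],
    [0, 0, 0],
    [0, 0, 0],
    [0, 0, 0],
    [0, 0, 0]
  ]
}}

```text
clock: 32.5
tcp_pos: [449.3, -121.8, 214.4]
tcp_rot: [3.119, -0.37, 0.004]
contact_force: [-0.0, 0.8, 0.3]
grip_width: 0.5
finger_force: 0.0
```

```bash
python3 mx.py; python3 - <<'E'
from h import *
from station import vision
p=[575.73,-138.87,-.237]
b=vision.grab_frame("scene")["pixels"].astype(int)
m=(b[...,0]>1.8*b[...,1]+15)&(b[...,0]>70);ys,xs=np.nonzero(m[160:190,350:380]);print("red",[(x+350,y+160) for x,y in zip(xs,ys)])
for a in(0,.45,.75,.9):
    t=a-.4538;print(a,proj("scene",W(p,[(70,-12,74.5),(70+35*np.sin(t),-12,74.5+35*np.cos(t))])).round(1).tolist())
a=cv2.imread("pics/scene_full3.png").mean(2);b=b.mean(2)
print("pot region change",np.abs(a-b)[180:200,372:400].mean(),np.abs(a-b)[180:200,372:400].max())
E
```

```text
mill x -126.9429329643743 y -13.072706339363801 z 214.4254432645772 [-0.   0.8  0.3] 32.5
red [(np.int64(357), np.int64(168)), (np.int64(356), np.int64(169)), (np.int64(357), np.int64(169)), (np.int64(356), np.int64(170)), (np.int64(357), np.int64(170)), (np.int64(357), np.int64(171)), (np.int64(358), np.int64(171)), (np.int64(357), np.int64(172)), (np.int64(358), np.int64(172)), (np.int64(357), np.int64(173)), (np.int64(358), np.int64(173)), (np.int64(358), np.int64(174)), (np.int64(358), np.int64(175)), (np.int64(359), np.int64(176)), (np.int64(359), np.int64(177)), (np.int64(360), np.int64(177)), (np.int64(359), np.int64(178)), (np.int64(360), np.int64(178))]
0 [[359.0, 178.9], [364.0, 169.9]]
0.45 [[359.0, 178.9], [359.6, 167.3]]
0.75 [[359.0, 178.9], [356.6, 166.9]]
0.9 [[359.0, 178.9], [355.2, 167.0]]
pot region change 4.361309523809524 57.33333333333334
```

```bash
python3 - <<'E'
from h import *
from station import vision
a=cv2.imread("pics/scene_full3.png").mean(2);b=vision.grab_frame("scene")["pixels"].mean(2)
for i in range(177,207,2):
    row=lambda f:"".join("#" if v<28 else "+" if v<55 else "." if v<90 else " " for v in f[i:i+2,360:410].reshape(2,-1,2).mean((0,2)))
    print(i,row(a),"|",row(b))
E
python3 look2.py|sed -n 9,26p
```

```text
177 .        .+++++++#++++.++ | ...       .+++++##+++++++
179       . ...++++++++++++++ | ......     ++++++++++++++
181 .   .  .+######++++++++++ | .....  .+#+####++++++++++
183 ..    .+##############+++ |        ++############++++
185 .    ..#########++++++### |       .+########+++++####
187  .....+#########+      .. |  ..   .#########+      ..
189 +###+..##########         | +###. .#########+        
191 #################         | ################+        
193 #################.        | #################.       
195 ###############+   .      | ###############+   ..    
197 #############+.      ..   | #############+       ..  
199 ###########+....        . | ###########+   .        .
201 ##########.  ......       | ##########.     ...      
203  .+#####.   ...  ....     |  .+#####.   ..     ..    
205 ... .+.       ...         | .   .+.       ...        
   30                                       
   26         ..................            
   22    ..........................         
   18    .........................          
   14    .....................+....         
   10    ................+++++++...         
    6    .......++++++++++++++++...         
    2    ..++++++++++++++++++++++..         
   -2    .+++++++++++++++++++++++..         
   -6    .+++++++++++++++++++++++..         
  -10    .+++++++++++++++++++##++..         
  -14    .++++++++++++++++++####+..         
  -18    .++++++######+#########++.         
  -22    .+++++###+++++#########+..         
  -26    .#######+.    +########++.         
  -30           .          .     .          
  -34                                       
  -38     .                   .
```

The pot hasn't moved, only the shadow has, and the toggle is over. Handing in.

```bash
python3 -c "
from station import job_done
print(job_done())"
```

```text
the job is handed in; nothing more can be done
None
```

The job is handed in (no verdict came back). As far as the camera images and forces show, the pot lies home in the right-hand lane, the red toggle is fully over, the arm is clear, and I saw nothing else disturbed.

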